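# Stack specimen cases in the strapping stand and hold the column for strapping

### The arm

A 7-joint arm with a two-finger parallel gripper is mounted at the origin on the work surface. World frame = base frame: x ahead of the robot, y to its left, z up, the work surface at z = 0. Lengths are in m, angles in rad, forces in N, time in s.
With the tool pointing down it reaches from about 0.4 to 0.85 m from the base axis. Payload 10.4 kg.
Tool frame: the origin (TCP) lies midway between the tips of the shut fingers; the grasp point (between the pads) lies 19 mm behind it (r.tcp_to_grasp is the z of the grasp point in the tool frame, in m); z points along the fingers, x is the direction in which the jaws open and shut, and the axes are right-handed (so a half turn about z gives the same grasp; the last joint's range is limited). The gripper opens to 87 mm and grips with 3 to 60 N. Pads are 19 mm wide; open, the fingers measure 117 mm over their backs; the gripper's body (75 mm by 190 mm) begins 51 mm behind the grasp point.
Start: joints at [1.154, 0.332, -0.065, 1.46, 0.022, 1.35, -0.088], TCP at [0.24, -0.577, 0.2] pointing down, gripper open.
Joint ranges: [-2.6, 2.6], [-0.5, 2.12], [-1.47, 1.34], [0.16, 2.42], [-1.27, 4.41], [0.06, 2.06], [-2.6, 2.6]. Speed limits (rad/s): [2.22, 2.22, 2.79, 2.79, 3.14, 3.14, 3.14].

### API

Orientations are given as a unit quaternion [x, y, z, w].
In Python, from bench import r, camera, close_job gives the robot as it stands. The module is installed in compiled form; this text tells all that it offers.
- The arm moves only by the shell command python3 -m crank 'ROWS' [FORCE]. ROWS is JSON, a list of rows, each an object of numbers: "x", "y", "z": the shift along the tool's x, y, z scaled (see below); "ax", "ay", "az": the turn, a rotation vector about the tool's x, y, z scaled (see below); "claw": the closure, from -1 (fully open) to 1 (shut), so that 0 is half open. A call has exactly 5 rows; each row is the pose to reach, as a shift and turn from the pose commanded when the call began, along the tool's axes at that moment; what a row does not reach only later rows make up. The controller multiplies each number of a shift by 1 m and each number of a turn by 2 rad. A row lasts 1/12 s, in which the tool goes at most 41.7 mm and 7.16 degrees, less where a joint would pass 70% of its speed; a pose out of reach is approached as far as the arm can. A call with a number of a shift or a turn outside -1 to 1 is refused whole. A call with a gripper value outside its range is refused whole. The fingers move at their own pace and stop on an object; FORCE is the grip in N (left out, the last holds). Time passes only in rows, so rows that repeat a pose let the fingers close, or fill a call up. It gives the time, the measured TCP pose, the force and the opening at its end, in the units of the state.
- r.read_state(): the state, without advancing time (a new reading comes with each control period).
- camera(name): name is "side" or "top" or "wrist"; returns a dict with "color" (480x640x3 uint8, blue, green, red), "fx", "fy", "cx", "cy" (pixels), "eye" and "orientation" of the camera in the world. Camera axes: x right, y down, z forward; pixel columns grow to the right and rows downward; lengths in m; the calibration is good to about 2 mm. A picture is of the moment at which its call begins. There is no depth.
- close_job(): hands the job in, once; it reports no verdict.
The state is a dict: "time": time; "joint_positions": joint angles; "joint_vel": joint speeds; "joint_torque": joint torques, N m; "ee_pos": TCP position; "eef_rot": TCP orientation; "ft_force": force on the tool from outside, world axes, zero at the start; "torque": the same for the moment, N m; "width": finger opening in m.
Only numpy, scipy, OpenCV 4.12 (cv2) and the standard library are available. Lean on these libraries where they do the work, as an engineer would, in place of code of your own. Each camera call takes 0.05 s, during which the arm holds its last target. There are 200 camera calls.

### The job

Bundle the three full-size specimen cases in the strapping stand: slide the deepest, already standing loosely there, back square against the fence, gently set the medium case and then the shallow one squarely on top, all backs flush with the fence and sides in line. Then push firmly and diagonally with the fingertips on the top case's front upper edge, so that the column is pressed back against the fence and down on the bed at once, and finish while still holding that push, because I will put the strap round the middle of the column meanwhile. Keep the cases level and leave the other things on the bench where they are.

Things in the scene. Friction and masses are not known exactly. Their poses are not given: they have to be found in the camera images.
- stand: strapping stand, fixed to the bench. Origin on the bench surface, x points from its open front (towards the robot, yaw within 0.3 rad) to the fence, y along the fence, z up. A case flush with the fence has its origin at x = 0 here. Deck 150 mm wide, from x = -73 mm to the fence; sides open.
- bed: the deck of the stand on which the column stands: level top 12 mm above the bench, with a 24 mm wide strap groove along y under the middle of the column (the cases bridge it). Same origin and axes as the stand; rigid.
- fence: upright aluminium fence plate at the stand's far side: its flat front face is the plane x = +46 mm of the stand frame, 124 mm wide along y, from the deck up to 106 mm above the bench, gussets behind it. Same origin and axes as the stand; rigid.
- case_deep: deepest closed grey plastic case: 92 mm along x, 62 along y, 44 tall, flat faces. Origin: centre of underside; z out of the lid; steel catch on the -x end. 0.32 kg. Starts loose on the bed, 5 to 15 mm short of the fence, a little askew, within 15 mm of the stand's middle in y; it slides on the bed. Foot of the column.
- case_medium: medium closed grey plastic case: 92 mm along x, 62 along y, 34 tall, flat faces. Origin: centre of underside; z out of the lid; steel catch on the -x end. 0.25 kg. Starts on the bench left or right of the stand, catch roughly towards the robot. Middle of the column: underside ends 56 mm above the bench.
- case_shallow: shallow closed grey plastic case: 92 mm along x, 62 along y, 22 tall, flat faces. Origin: centre of underside; z out of the lid; steel catch on the -x end. 0.18 kg. Starts at the other side of the stand. Top of the column: underside 90, lid 112 mm above the bench. Push on its front upper edge (-x end) with 15 to 25 N, sloping some 45 degrees down to the fence (fingers may stand steeper); all below is rigid; cases slide on each other at friction 0.3 to 0.4.
- small_case: bystander: much smaller closed grey case, 50 x 44 x 18 mm, origin at the centre of its underside; stays on the bench
- tin: bystander: round aluminium specimen tin, 63 mm across, 27 mm tall, origin at the centre of its underside
- mount: bystander: black round mounted specimen, 30 mm across, 18 mm tall, origin at the centre of its underside
- strap_reel: bystander: reel of strap lying flat, 90 mm across, 22 mm tall, origin at the centre of its underside
- steel_rule: bystander: steel rule lying flat, 200 mm along its x, 28 mm wide, 5 mm thick, origin at the centre of its underside
- beaker: bystander: glass beaker, 66 mm across, 85 mm tall, origin at the centre of its underside

How it is judged:
By the outcome, as a careful person would: the job done as asked, in the order asked, and still so for the second after the job is handed in, while the arm keeps its last pose, push and grip.
It also fails if it takes over 72 s, if anything falls off the work surface, if the arm or the gripper's body presses on something with over 40 N, if the wrist force passes 120 N, or if a joint passes its speed limit or range.

## Working session

There is one attempt and no reset: what is moved stays moved. The work goes in short steps, Python scripts to look and compute and a shell command to move; the robot and the scene stay as the last step left them, time stands still between calls to the robot, and variables do not carry over. Pictures are saved under pics/ and viewed, about 8 in all and at most 12, crops included, and the job is handed in when it is done.

```bash
mkdir -p pics
python3 - <<'E'
from bench import r,camera
import cv2,numpy as np
print(r.read_state(), r.tcp_to_grasp)
for n in("top","side"):
    c=camera(n); cv2.imwrite(f"pics/{n}0.png",c["color"]); print(n,[c[k] for k in("fx","fy","cx","cy","eye","orientation")])
E
```

```text
{'time': 0.0, 'joint_positions': array([ 1.15441044,  0.33288295, -0.06464371,  1.46096588,  0.02162764,
        1.34988231, -0.0884781 ]), 'joint_vel': array([ 2.08536589e-03, -7.58327142e-05,  2.97931314e-04,  2.48197864e-04,
        3.15444519e-04,  2.79858602e-04, -1.27006859e-03]), 'joint_torque': array([ 5.11033995e-04, -6.23259044e+01,  2.50446709e-02, -3.89908326e+01,
       -6.13119593e-02,  3.98093252e-02,  1.73330241e-04]), 'ee_pos': array([ 0.23959373, -0.57679272,  0.19933518]), 'eef_rot': array([ 8.31770135e-01, -5.55119736e-01, -6.29448259e-04, -3.52628092e-04]), 'ft_force': array([-0.146135  , -0.16298753,  0.35330707]), 'torque': array([ 0.02393957, -0.01695162, -0.02476327]), 'width': 0.08748764693138825} -0.0187
top [467.5241032397137, 467.5241032397137, 328.4728951506207, 241.11203290697614, array([0.47375114, 0.04477308, 1.079738  ]), array([ 0.71666123, -0.69624329,  0.0356061 , -0.0193436 ])]
side [517.2648886939144, 517.2648886939144, 308.24131505472377, 241.20320607557616, array([0.17870847, 0.52165241, 0.78137475]), array([-0.28820102,  0.89148827, -0.3298358 ,  0.1157462 ])]
```

View pics/top0.png

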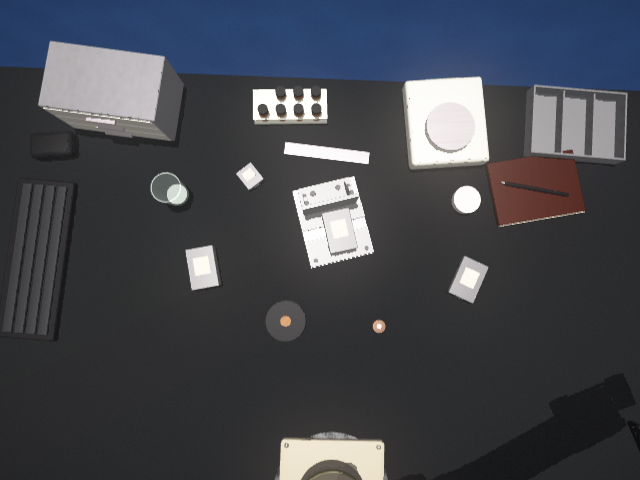

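View pics/side0.png

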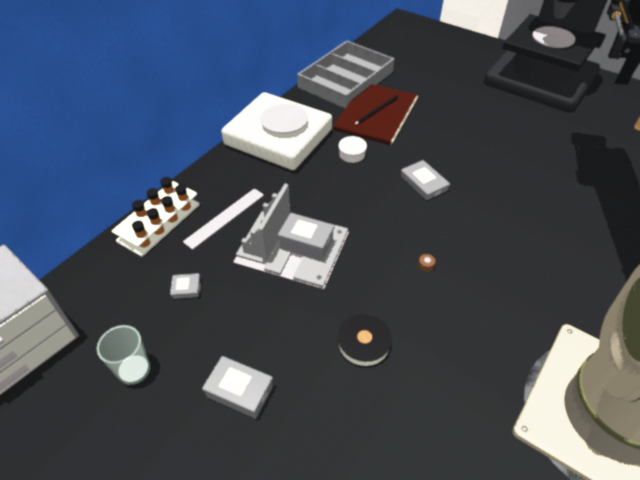

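The top view shows the stand at about (333,222), one case on the left at (203,268) and one on the right at (468,280). The side view shows the left one is thicker, so it is the medium case and the right one is the shallow. I'll enlarge the top view to get the edges.

```bash
cat > h.py <<'E'
from bench import r,camera
import cv2,numpy as np
from scipy.spatial.transform import Rotation as R
def ray(c,uv,z):
    uv=np.atleast_2d(np.asarray(uv,float)); M=R.from_quat(c["orientation"]).as_matrix()
    d=np.c_[(uv[:,0]-c["cx"])/c["fx"],(uv[:,1]-c["cy"])/c["fy"],np.ones(len(uv))]@M.T
    return c["eye"]+d*((z-c["eye"][2])/d[:,2])[:,None]
def proj(c,P):
    q=(np.atleast_2d(P)-c["eye"])@R.from_quat(c["orientation"]).as_matrix()
    return np.c_[q[:,0]/q[:,2]*c["fx"]+c["cx"],q[:,1]/q[:,2]*c["fy"]+c["cy"]]
def delta(pos,rot):
    "shift in tool axes and turn/2 from the measured pose to target (pos, 3x3)"
    s=r.read_state(); M=R.from_quat(s["eef_rot"]).as_matrix()
    return np.round(M.T@(np.array(pos)-s["ee_pos"]),4),np.round(R.from_matrix(M.T@rot).as_rotvec()/2,4)
def down(yaw):
    "tool pointing down, jaw axis x at yaw in world"
    c,s=np.cos(yaw),np.sin(yaw); return np.array([[c,s,0],[s,-c,0],[0,0,-1.]])
E
python3 - <<'E'
from h import *
c=camera("top"); im=c["color"]
def crop(x,y,w,h,k): return cv2.resize(im[y:y+h,x:x+w],None,fx=k,fy=k,interpolation=cv2.INTER_CUBIC)
o=np.zeros((600,800,3),np.uint8)
o[:500,:450]=crop(288,172,90,100,5); o[:300,460:760]=crop(175,238,60,60,5); o[300:600,460:760]=crop(440,250,60,60,5)
cv2.imwrite("pics/crop0.png",o)
g=cv2.cvtColor(im,cv2.COLOR_BGR2GRAY)
for nm,(x,y,w,h),zt in(("L",(175,235,60,70),.034),("R",(440,245,60,70),.022),("small",(230,155,40,40),.018)):
    m=(g[y:y+h,x:x+w]>80).astype(np.uint8); cs=max(cv2.findContours(m,0,1)[0],key=cv2.contourArea)
    b=cv2.boxPoints(cv2.minAreaRect(cs))+[x,y]; P=ray(c,b,zt)[:,:2]
    print(nm,np.round(b),P.mean(0).round(4),[np.linalg.norm(P[i]-P[i-1]).round(4) for i in(1,2)],np.degrees(np.arctan2(*(P[1]-P[0])[::-1])).round(1))
E
```

```text
L [[184. 249.]
 [212. 244.]
 [219. 286.]
 [191. 290.]] [0.4892 0.3018] [np.float64(0.062), np.float64(0.0937)] -78.7
R [[447. 293.]
 [463. 254.]
 [489. 266.]
 [473. 304.]] [ 0.4795 -0.2974] [np.float64(0.0952), np.float64(0.0639)] -22.8
small [[235. 173.]
 [250. 161.]
 [265. 179.]
 [250. 191.]] [0.701  0.2062] [np.float64(0.0441), np.float64(0.0548)] -48.7
```

View pics/crop0.png

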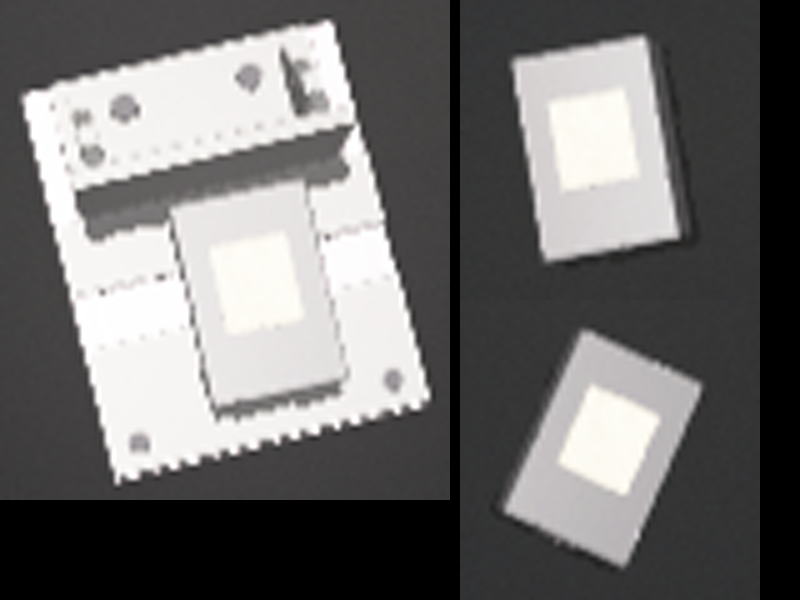

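Run:
```python
from h import *
c=camera("top")
A=lambda P:[np.degrees(np.arctan2(*(P[i]-P[i-1])[::-1])).round(1) for i in range(1,len(P))]
C=lambda l,k0:[(k0[0]+x/5,k0[1]+y/5) for x,y in l]
def show(n,l,o,z,base=(0,0)):
    P=ray(c,np.array(C([(a-base[0],b-base[1]) for a,b in l],o)) -0.4,z)[:,:2]; print(n,P.round(4).tolist(),P.mean(0).round(4),A(P),[np.linalg.norm(P[i]-P[i-1]).round(4) for i in range(1,len(P))]); return P
o=(288,172)
show("fence",[(75,190),(350,125)],o,.106)
show("front",[(118,482),(432,402)],o,.012)
show("deckL",[(118,482),(22,92)],o,.012)
show("deckR",[(432,402),(330,20)],o,.012)
show("deep",[(170,208),(302,180),(345,382),(217,405)],o,.056)
show("L",[(512,58),(645,36),(683,238),(545,262)],(175,238),.034,(460,0))
show("R",[(585,328),(703,383),(627,567),(505,512)],(440,250),.022,(460,300))
s=camera("side")
for n,P in(("L",(.489,.302)),("R",(.4795,-.2974))):print(n,[proj(s,[*P,z]).round(0).tolist() for z in(.022,.034)])
```

```text
fence [[0.6146, 0.0795], [0.6458, -0.0353]] [0.6302 0.0221] [np.float64(-74.8)] [np.float64(0.1191)]
front [[0.4947, 0.059], [0.5354, -0.0837]] [ 0.515  -0.0123] [np.float64(-74.1)] [np.float64(0.1484)]
deckL [[0.4947, 0.059], [0.673, 0.1088]] [0.5838 0.0839] [np.float64(15.6)] [np.float64(0.1851)]
deckR [[0.5354, -0.0837], [0.7114, -0.0327]] [ 0.6234 -0.0582] [np.float64(16.2)] [np.float64(0.1833)]
deep [[0.6151, 0.0392], [0.6294, -0.0188], [0.5405, -0.0399], [0.5287, 0.0161]] [ 0.5785 -0.0008] [np.float64(-76.1), np.float64(-166.6), np.float64(101.9)] [np.float64(0.0597), np.float64(0.0914), np.float64(0.0572)]
L [[0.528, 0.3405], [0.5395, 0.2821], [0.4504, 0.2611], [0.4382, 0.3213]] [0.489  0.3013] [np.float64(-78.8), np.float64(-166.8), np.float64(101.5)] [np.float64(0.0595), np.float64(0.0916), np.float64(0.0614)]
R [[0.5335, -0.2897], [0.51, -0.344], [0.4258, -0.3094], [0.4491, -0.2537]] [ 0.4796 -0.2992] [np.float64(-113.4), np.float64(157.7), np.float64(67.4)] [np.float64(0.0592), np.float64(0.091), np.float64(0.0604)]
L [[[239.0, 385.0]], [[238.0, 382.0]]]
R [[[425.0, 177.0]], [[426.0, 173.0]]]
```

Run:
```python
from h import *
print(delta([.578,0,.2],down(np.radians(-76))))
```

```text
(array([-0.403 , -0.5338,  0.    ]), array([0.    , 0.0003, 0.0748]))
```

```bash
M='[{"x":-0.12,"y":-0.16,"claw":-1},{"x":-0.12,"y":-0.16,"claw":-1},{"x":-0.12,"y":-0.16,"claw":-1},{"x":-0.12,"y":-0.16,"claw":-1},{"x":-0.12,"y":-0.16,"claw":-1}]' true
python3 -m crank '[{"x":-0.12,"y":-0.16,"claw":-1},{"x":-0.12,"y":-0.16,"claw":-1},{"x":-0.12,"y":-0.16,"claw":-1},{"x":-0.12,"y":-0.16,"claw":-1},{"x":-0.12,"y":-0.16,"claw":-1}]'
python3 -m crank '[{"x":-0.12,"y":-0.16,"claw":-1},{"x":-0.12,"y":-0.16,"claw":-1},{"x":-0.12,"y":-0.16,"claw":-1},{"x":-0.12,"y":-0.16,"claw":-1},{"x":-0.12,"y":-0.16,"claw":-1}]'
python3 -m crank '[{"x":-0.12,"y":-0.16,"claw":-1},{"x":-0.12,"y":-0.16,"claw":-1},{"x":-0.12,"y":-0.16,"claw":-1},{"x":-0.12,"y":-0.16,"claw":-1},{"x":-0.12,"y":-0.16,"claw":-1}]'
python3 -m crank '[{"x":-0.043,"y":-0.053,"az":0.075,"claw":-1},{"x":-0.043,"y":-0.053,"az":0.075,"claw":-1},{"x":-0.043,"y":-0.053,"az":0.075,"claw":-1},{"x":-0.043,"y":-0.053,"az":0.075,"claw":-1},{"x":-0.043,"y":-0.053,"az":0.075,"claw":-1}]'
python3 - <<'E'
from h import *
c=camera("wrist"); cv2.imwrite("pics/w1.png",c["color"]); print([c[k] for k in("fx","cx","cy","eye","orientation")], r.read_state())
E
```

```text
[426.4345945341591, 318.8640421579223, 246.2201047863955, array([ 0.30767229, -0.5494505 ,  0.38453476]), array([ 0.82428372, -0.54983774, -0.07526626,  0.1121151 ])] {'time': 0.3, 'joint_positions': array([ 1.15440837,  0.33243496, -0.06474526,  1.46034674,  0.02162199,
        1.34988806, -0.08851734]), 'joint_vel': array([ 7.75018636e-04, -1.22265778e-03,  9.96791283e-04, -2.51252532e-03,
        1.49451667e-03,  8.54548823e-04, -5.13483144e-05]), 'joint_torque': array([-3.44767814e-04, -6.22367549e+01,  2.44963111e-02, -3.89548194e+01,
       -6.13505230e-02,  3.54197156e-02,  1.29197761e-04]), 'ee_pos': array([ 0.23979428, -0.57705556,  0.19991091]), 'eef_rot': array([ 8.31782691e-01, -5.55101359e-01, -1.61799548e-04, -1.00622412e-04]), 'ft_force': array([ 0.10683678, -0.23755582,  0.0102981 ]), 'torque': array([ 0.04804565, -0.04322325,  0.00118824]), 'width': 0.08683146619448258}schema error: expected keys x, y, z, ax, ay, az, claw
schema error: expected keys x, y, z, ax, ay, az, claw
schema error: expected keys x, y, z, ax, ay, az, claw
schema error: expected keys x, y, z, ax, ay, az, claw
```

View pics/w1.png

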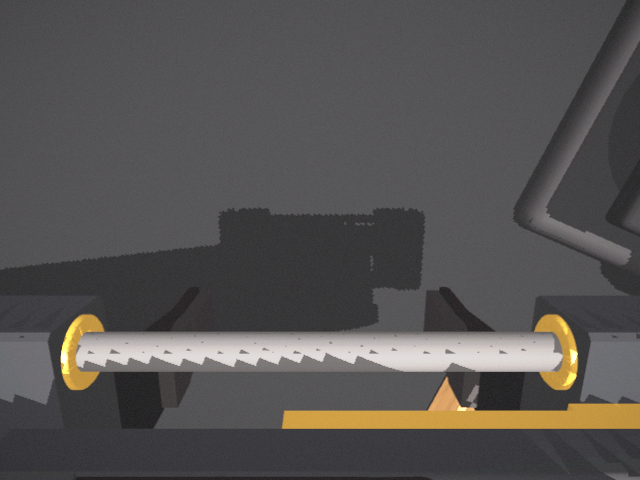

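The wrist picture shows bare bench and the open fingers at (180,340) and (450,340). The moves were refused because every key is required, so nothing moved.

```bash
python3 -m crank '[{"x":-0.12,"y":-0.16,"z":0,"ax":0,"ay":0,"az":0,"claw":-1},{"x":-0.12,"y":-0.16,"z":0,"ax":0,"ay":0,"az":0,"claw":-1},{"x":-0.12,"y":-0.16,"z":0,"ax":0,"ay":0,"az":0,"claw":-1},{"x":-0.12,"y":-0.16,"z":0,"ax":0,"ay":0,"az":0,"claw":-1},{"x":-0.12,"y":-0.16,"z":0,"ax":0,"ay":0,"az":0,"claw":-1}]'
python3 -m crank '[{"x":-0.12,"y":-0.16,"z":0,"ax":0,"ay":0,"az":0,"claw":-1},{"x":-0.12,"y":-0.16,"z":0,"ax":0,"ay":0,"az":0,"claw":-1},{"x":-0.12,"y":-0.16,"z":0,"ax":0,"ay":0,"az":0,"claw":-1},{"x":-0.12,"y":-0.16,"z":0,"ax":0,"ay":0,"az":0,"claw":-1},{"x":-0.12,"y":-0.16,"z":0,"ax":0,"ay":0,"az":0,"claw":-1}]'
python3 -m crank '[{"x":-0.12,"y":-0.16,"z":0,"ax":0,"ay":0,"az":0,"claw":-1},{"x":-0.12,"y":-0.16,"z":0,"ax":0,"ay":0,"az":0,"claw":-1},{"x":-0.12,"y":-0.16,"z":0,"ax":0,"ay":0,"az":0,"claw":-1},{"x":-0.12,"y":-0.16,"z":0,"ax":0,"ay":0,"az":0,"claw":-1},{"x":-0.12,"y":-0.16,"z":0,"ax":0,"ay":0,"az":0,"claw":-1}]'
python3 - <<'E'
from h import *
print(delta([.567,-.003,.17],down(np.radians(-76.8))))
E
```

```text
time: 0.72
ee_pos: [0.3431, -0.402, 0.2003]
eef_rot: [0.832, -0.554, 0.0, -0.0]
ft_force: [0.2, -0.8, 0.3]
width: 0.087
time: 1.13
ee_pos: [0.4446, -0.2296, 0.2005]
eef_rot: [0.832, -0.554, 0.0, -0.0]
ft_force: [1.0, -0.6, -0.4]
width: 0.0875
time: 1.55
ee_pos: [0.546, -0.0572, 0.2004]
eef_rot: [0.832, -0.554, 0.0, -0.0]
ft_force: [0.4, 0.4, 0.2]
width: 0.0873
(array([-0.0419, -0.0402,  0.0305]), array([-0.0005,  0.0001,  0.0826]))
```

```bash
python3 -m crank '[{"x":-0.042,"y":-0.04,"z":0.03,"ax":0,"ay":0,"az":0.0826,"claw":-1},{"x":-0.042,"y":-0.04,"z":0.03,"ax":0,"ay":0,"az":0.0826,"claw":-1},{"x":-0.042,"y":-0.04,"z":0.03,"ax":0,"ay":0,"az":0.0826,"claw":-1},{"x":-0.042,"y":-0.04,"z":0.03,"ax":0,"ay":0,"az":0.0826,"claw":-1},{"x":-0.042,"y":-0.04,"z":0.03,"ax":0,"ay":0,"az":0.0826,"claw":-1}]'
python3 - <<'E'
from h import *
c=camera("wrist"); cv2.imwrite("pics/w2.png",c["color"])
O=np.array([.5856,.0085,0]);S=R.from_euler('z',.272).as_matrix()
print(proj(c,[[.6151,.0392,.056],[.6294,-.0188,.056]]).round(0), proj(c,(O+np.array([[.046,.062,.012],[.046,-.062,.012],[.046,.062,.106],[.046,-.062,.106]])@S.T)).round(0))
E
```

```text
time: 1.97
ee_pos: [0.5657, -0.0073, 0.1703]
eef_rot: [0.783, -0.622, 0.0, 0.0]
ft_force: [0.6, -0.7, -0.4]
width: 0.087
[[268. 150.]
 [356. 149.]] [[222. 137.]
 [381. 130.]
 [186. 141.]
 [405. 131.]]
```

View pics/w2.png

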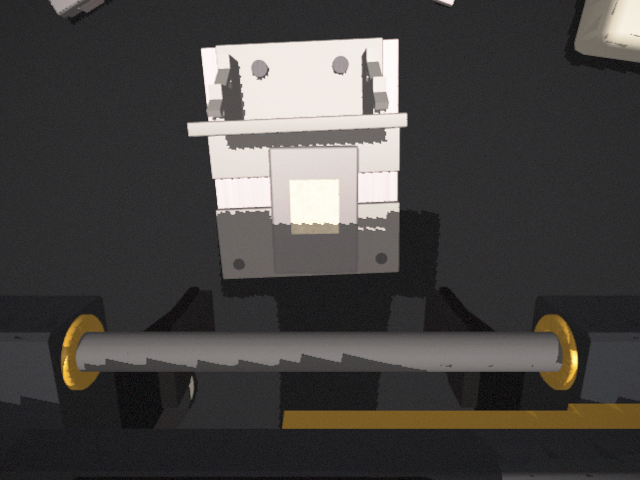

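The wrist view shows the fence front edge from (190,135) to (406,125) and the deep case's lid corners at (270,148), (357,147), (357,272), (274,274). The front corners of the deck are at (222,278) and (399,271).

Run:
```python
from h import *
c=camera("wrist")
def f(n,l,z):
    P=ray(c,l,z)[:,:2]; d=np.diff(P,axis=0); print(n,P.mean(0).round(4),P.round(4).tolist(),np.degrees(np.arctan2(d[:,1],d[:,0])).round(1),np.linalg.norm(d,axis=1).round(4))
f("fencetop",[(190,135),(406,125)],.106)
f("front",[(222,278),(399,271)],.012)
f("deep",[(270,148.5),(357.5,147),(357,272.5),(274,274)],.056)
```

```text
fencetop [0.6336 0.0196] [[0.6172, 0.0784], [0.65, -0.0392]] [-74.4] [0.122]
front [ 0.5186 -0.0119] [[0.4986, 0.0608], [0.5387, -0.0846]] [-74.6] [0.1508]
deep [ 0.5798 -0.0021] [[0.6166, 0.0377], [0.6311, -0.0204], [0.5432, -0.0427], [0.5282, 0.017]] [ -76.  -165.8  104.1] [0.0599 0.0907 0.0616]
```

```bash
python3 -m crank '[{"x":-0.0025,"y":0,"z":0.035,"ax":0,"ay":0,"az":-0.008,"claw":-1},{"x":-0.0025,"y":0,"z":0.07,"ax":0,"ay":0,"az":-0.008,"claw":-1},{"x":-0.0025,"y":0,"z":0.105,"ax":0,"ay":0,"az":-0.008,"claw":-1},{"x":-0.0025,"y":0,"z":0.13,"ax":0,"ay":0,"az":-0.008,"claw":-1},{"x":-0.0025,"y":0,"z":0.143,"ax":0,"ay":0,"az":-0.008,"claw":-1}]'
python3 -m crank '[{"x":0,"y":0,"z":0,"ax":0,"ay":0,"az":0,"claw":-0.2},{"x":0,"y":0,"z":0,"ax":0,"ay":0,"az":0,"claw":1},{"x":0,"y":0,"z":0,"ax":0,"ay":0,"az":0,"claw":1},{"x":0,"y":0,"z":0,"ax":0,"ay":0,"az":0,"claw":1},{"x":0,"y":0,"z":0,"ax":0,"ay":0,"az":0,"claw":1}]' 6
```

```text
time: 2.48
ee_pos: [0.5635, -0.0056, 0.0244]
eef_rot: [0.788, -0.616, -0.001, 0.001]
ft_force: [0.3, 0.4, -0.4]
width: 0.0871
time: 2.9
ee_pos: [0.5663, -0.0041, 0.0288]
eef_rot: [0.788, -0.616, 0.001, -0.001]
ft_force: [-0.3, 0.5, 3.3]
width: 0.0621
```

```bash
python3 -m crank '[{"x":0,"y":-0.002,"z":0,"ax":0,"ay":0,"az":-0.005,"claw":1},{"x":0,"y":-0.003,"z":0,"ax":0,"ay":0,"az":-0.013,"claw":1},{"x":0,"y":-0.004,"z":0,"ax":0,"ay":0,"az":-0.013,"claw":1},{"x":0,"y":-0.005,"z":0,"ax":0,"ay":0,"az":-0.013,"claw":1},{"x":0,"y":-0.006,"z":0,"ax":0,"ay":0,"az":-0.013,"claw":1}]'
python3 -m crank '[{"x":0,"y":-0.001,"z":0,"ax":0,"ay":0,"az":0,"claw":1},{"x":0,"y":-0.002,"z":0,"ax":0,"ay":0,"az":0,"claw":1},{"x":0,"y":-0.003,"z":0,"ax":0,"ay":0,"az":0,"claw":1},{"x":0,"y":-0.003,"z":0,"ax":0,"ay":0,"az":0,"claw":1},{"x":0,"y":-0.003,"z":0,"ax":0,"ay":0,"az":0,"claw":1}]'
```

```text
time: 3.32
ee_pos: [0.5714, -0.0028, 0.0282]
eef_rot: [0.796, -0.605, 0.0, 0.0]
ft_force: [-1.5, -1.1, 5.6]
width: 0.0618
time: 3.73
ee_pos: [0.5745, -0.0019, 0.0281]
eef_rot: [0.796, -0.605, 0.001, -0.0]
ft_force: [-2.0, -0.7, 5.6]
width: 0.0619
```

```bash
python3 -m crank '[{"x":0,"y":-0.001,"z":0,"ax":0,"ay":0,"az":0,"claw":1},{"x":0,"y":-0.002,"z":0,"ax":0,"ay":0,"az":0,"claw":1},{"x":0,"y":-0.002,"z":0,"ax":0,"ay":0,"az":0,"claw":1},{"x":0,"y":-0.002,"z":0,"ax":0,"ay":0,"az":0,"claw":1},{"x":0,"y":-0.002,"z":0,"ax":0,"ay":0,"az":0,"claw":1}]'
python3 -m crank '[{"x":0,"y":-0.001,"z":0,"ax":0,"ay":0,"az":0,"claw":1},{"x":0,"y":-0.0015,"z":0,"ax":0,"ay":0,"az":0,"claw":1},{"x":0,"y":-0.0015,"z":0,"ax":0,"ay":0,"az":0,"claw":1},{"x":0,"y":-0.0015,"z":0,"ax":0,"ay":0,"az":0,"claw":1},{"x":0,"y":-0.0015,"z":0,"ax":0,"ay":0,"az":0,"claw":1}]'
```

```text
time: 4.15
ee_pos: [0.5764, -0.0014, 0.0281]
eef_rot: [0.796, -0.605, 0.001, -0.0]
ft_force: [-2.4, 0.3, 6.0]
width: 0.062
time: 4.57
ee_pos: [0.5774, -0.0011, 0.0276]
eef_rot: [0.796, -0.605, 0.0, 0.0]
ft_force: [-3.2, -0.7, 5.5]
width: 0.062
```

```bash
python3 -m crank '[{"x":0,"y":-0.001,"z":0,"ax":0,"ay":0,"az":0,"claw":1},{"x":0,"y":-0.002,"z":0,"ax":0,"ay":0,"az":0,"claw":1},{"x":0,"y":-0.002,"z":0,"ax":0,"ay":0,"az":0,"claw":1},{"x":0,"y":-0.002,"z":0,"ax":0,"ay":0,"az":0,"claw":1},{"x":0,"y":-0.002,"z":0,"ax":0,"ay":0,"az":0,"claw":1}]'
python3 - <<'E'
from h import *
for n in ("top","wrist"):
    c=camera(n); cv2.imwrite(f"pics/{n}3.png",c["color"])
a=cv2.imread("pics/wrist3.png")[0:300,100:500]
cv2.imwrite("pics/c3.png",cv2.resize(a,None,fx=2,fy=2))
E
```

```text
time: 4.98
ee_pos: [0.5787, -0.0008, 0.0271]
eef_rot: [0.796, -0.605, -0.0, 0.001]
ft_force: [-3.5, -2.2, 3.8]
width: 0.062
```

View pics/c3.png

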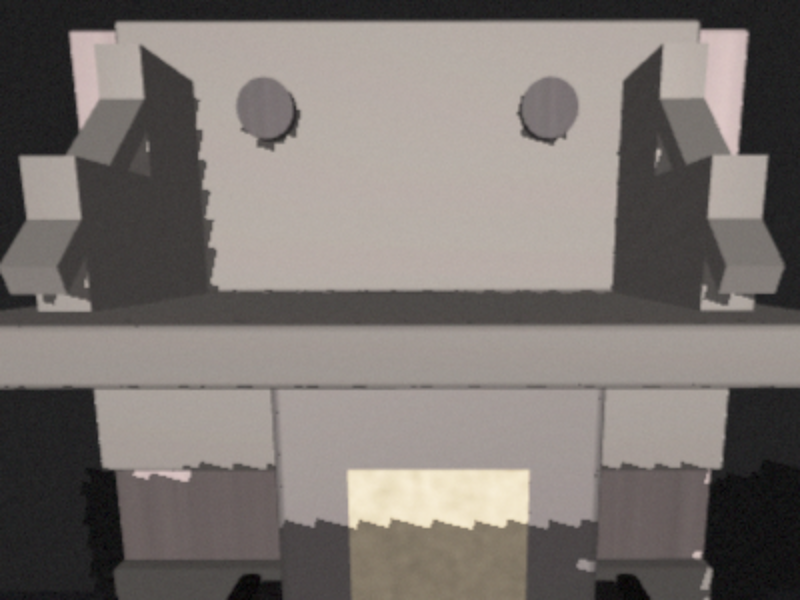

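The fence edge is level in the wrist view, so the yaw is square, but the fence hides the contact line. I'll push on until the force shows contact.

```bash
python3 -m crank '[{"x":0,"y":-0.001,"z":0,"ax":0,"ay":0,"az":0,"claw":1},{"x":0,"y":-0.002,"z":0,"ax":0,"ay":0,"az":0,"claw":1},{"x":0,"y":-0.002,"z":0,"ax":0,"ay":0,"az":0,"claw":1},{"x":0,"y":-0.002,"z":0,"ax":0,"ay":0,"az":0,"claw":1},{"x":0,"y":-0.002,"z":0,"ax":0,"ay":0,"az":0,"claw":1}]'
python3 -m crank '[{"x":0,"y":-0.001,"z":0,"ax":0,"ay":0,"az":0,"claw":1},{"x":0,"y":-0.001,"z":0,"ax":0,"ay":0,"az":0,"claw":1},{"x":0,"y":-0.001,"z":0,"ax":0,"ay":0,"az":0,"claw":1},{"x":0,"y":-0.001,"z":0,"ax":0,"ay":0,"az":0,"claw":1},{"x":0,"y":-0.001,"z":0,"ax":0,"ay":0,"az":0,"claw":1}]'
```

```text
time: 5.5
ee_pos: [0.5802, -0.0004, 0.0267]
eef_rot: [0.796, -0.605, -0.001, 0.001]
ft_force: [-4.8, -2.8, 2.0]
width: 0.0619
time: 5.92
ee_pos: [0.581, -0.0001, 0.0266]
eef_rot: [0.796, -0.605, -0.001, 0.001]
ft_force: [-4.1, -1.9, 1.4]
width: 0.0617
```

```bash
python3 -m crank '[{"x":0,"y":0,"z":0,"ax":0,"ay":0,"az":0,"claw":-0.6},{"x":0,"y":0,"z":0,"ax":0,"ay":0,"az":0,"claw":-1},{"x":0,"y":0,"z":0,"ax":0,"ay":0,"az":0,"claw":-1},{"x":0,"y":0,"z":0,"ax":0,"ay":0,"az":0,"claw":-1},{"x":0,"y":0.005,"z":-0.02,"ax":0,"ay":0,"az":0,"claw":-1}]'
python3 -m crank '[{"x":0,"y":0.03,"z":-0.04,"ax":0,"ay":0,"az":0,"claw":-1},{"x":0,"y":0.03,"z":-0.08,"ax":0,"ay":0,"az":0,"claw":-1},{"x":0,"y":0.03,"z":-0.12,"ax":0,"ay":0,"az":0,"claw":-1},{"x":0,"y":0.03,"z":-0.12,"ax":0,"ay":0,"az":0,"claw":-1},{"x":0,"y":0.03,"z":-0.12,"ax":0,"ay":0,"az":0,"claw":-1}]'
python3 - <<'E'
from h import *
c=camera("wrist"); cv2.imwrite("pics/w4.png",c["color"]); print(c["eye"],c["orientation"])
cv2.imwrite("pics/c4.png",cv2.resize(c["color"][60:310,150:470],None,fx=2.4,fy=2.4,interpolation=cv2.INTER_CUBIC))
E
```

```text
time: 6.33
ee_pos: [0.5756, -0.0005, 0.0442]
eef_rot: [0.796, -0.605, -0.002, 0.001]
ft_force: [-0.3, -0.1, -0.0]
width: 0.0845
time: 6.75
ee_pos: [0.5504, -0.0086, 0.1705]
eef_rot: [0.796, -0.605, 0.003, -0.002]
ft_force: [0.1, 0.5, -0.3]
width: 0.0869
[0.62003069 0.01063083 0.35566905] [ 0.78904848 -0.59996767 -0.07900401  0.10582843]
```

View pics/c4.png

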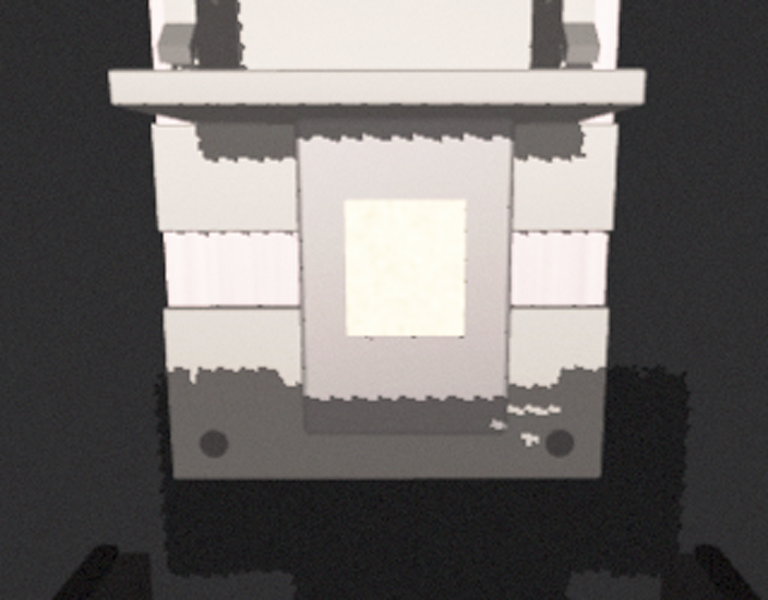

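The deep case looks square and against the fence, with its rear at row ~120 in the shadow under the fence edge (row 104), its front lid edge at (303–506,433) and the deck front at (173–602,478). I'll check this in numbers.

Run:
```python
from h import *
c=camera("wrist"); k=lambda l:np.array(l)/2.4+[150,60]-.3
O=None
for n,l,z in(("fence",[(110,104),(645,104)],.106),("deckfront",[(173,478),(602,478)],.012),("lidfront",[(303,433),(507,433)],.056),("lidrear",[(297,122),(513,122)],.056),("lid L",[(303,433),(299,160)],.056),("lid R",[(507,433),(513,160)],.056)):
    P=ray(c,k(l),z)[:,:2]; d=P[1]-P[0]; a=np.radians(15.5); e=np.array([np.cos(a),np.sin(a)])
    print(n,P.mean(0).round(4),"along",(P@e).round(4),"across",(P@[-e[1],e[0]]).round(4),np.degrees(np.arctan2(d[1],d[0])).round(2))
```

```text
fence [0.631  0.0202] along [0.6135 0.6135] across [-0.0879 -0.2105] -74.47
deckfront [ 0.5169 -0.0117] along [0.495 0.495] across [-0.0747 -0.2242] -74.5
lidfront [ 0.5452 -0.0102] along [0.5226 0.5226] across [-0.1249 -0.1861] -74.49
lidrear [0.6309 0.0136] along [0.6115 0.6115] across [-0.1256 -0.1854] -74.47
lid L [0.5751 0.0293] along [0.5226 0.6014] across [-0.1249 -0.1259] 14.81
lid R [ 0.5912 -0.0289] along [0.5226 0.6014] across [-0.1861 -0.1857] 15.8
```

Run:
```python
from h import *
print(delta([.442,.29,.17],down(np.radians(-78))))
```

```text
(array([-0.3163,  0.0225, -0.0034]), array([ 0.    , -0.0001,  0.0306]))
```

```bash
python3 -m crank '[{"x":-0.2,"y":0.014,"z":0,"ax":0,"ay":0,"az":0,"claw":-1},{"x":-0.2,"y":0.014,"z":0,"ax":0,"ay":0,"az":0,"claw":-1},{"x":-0.2,"y":0.014,"z":0,"ax":0,"ay":0,"az":0,"claw":-1},{"x":-0.2,"y":0.014,"z":0,"ax":0,"ay":0,"az":0,"claw":-1},{"x":-0.2,"y":0.014,"z":0,"ax":0,"ay":0,"az":0,"claw":-1}]'
python3 -m crank '[{"x":-0.116,"y":0.008,"z":0,"ax":0,"ay":0,"az":0.03,"claw":-1},{"x":-0.116,"y":0.008,"z":0,"ax":0,"ay":0,"az":0.03,"claw":-1},{"x":-0.116,"y":0.008,"z":0,"ax":0,"ay":0,"az":0.03,"claw":-1},{"x":-0.116,"y":0.008,"z":0,"ax":0,"ay":0,"az":0.03,"claw":-1},{"x":-0.116,"y":0.008,"z":0,"ax":0,"ay":0,"az":0.03,"claw":-1}]'
cat > lid.py <<'E'
from h import *
import sys
def lid(z,name):
    c=camera("wrist"); im=c["color"][:300]; cv2.imwrite(f"pics/{name}.png",im)
    hsv=cv2.cvtColor(im,cv2.COLOR_BGR2HSV); g=cv2.cvtColor(im,cv2.COLOR_BGR2GRAY)
    for t in (60,90,120):
        cs=[k for k in cv2.findContours((g>t).astype(np.uint8),0,1)[0] if cv2.contourArea(k)>1500]
        for k in cs:
            b=cv2.boxPoints(cv2.minAreaRect(k)); P=ray(c,b,z)[:,:2]; d=P[1]-P[0];e=P[2]-P[1]
            if np.linalg.norm(d)<np.linalg.norm(e): d=e
            d=d*np.sign(d[0]); print(t,b.round(0).tolist(),"centre",P.mean(0).round(4),"sides",[np.linalg.norm(P[i]-P[i-1]).round(4) for i in(1,2)],"yaw",np.degrees(np.arctan2(d[1],d[0])).round(2))
if __name__=="__main__": lid(float(sys.argv[1]),sys.argv[2])
E
python3 lid.py .034 w5
```

```text
time: 7.27
ee_pos: [0.4791, 0.1829, 0.1656]
eef_rot: [0.797, -0.604, -0.001, 0.001]
ft_force: [-0.9, 1.1, 0.5]
width: 0.0869
time: 7.68
ee_pos: [0.4408, 0.2915, 0.1655]
eef_rot: [0.779, -0.627, -0.001, 0.001]
ft_force: [1.2, 0.2, -0.4]
width: 0.0869
60 [[-0.0, 0.0], [639.0, 0.0], [639.0, 299.0], [0.0, 299.0]] centre [0.4879 0.3011] sides [np.float64(0.4233), np.float64(0.2174)] yaw -77.65
90 [[275.0, 221.0], [275.0, 93.0], [363.0, 93.0], [363.0, 221.0]] centre [0.4905 0.3019] sides [np.float64(0.0915), np.float64(0.0615)] yaw 10.76
90 [[605.0, 0.0], [639.0, 0.0], [639.0, 214.0], [605.0, 214.0]] centre [0.5674 0.0992] sides [np.float64(0.0225), np.float64(0.1471)] yaw 23.82
120 [[275.0, 94.0], [362.0, 94.0], [362.0, 221.0], [275.0, 221.0]] centre [0.4901 0.3022] sides [np.float64(0.0609), np.float64(0.0908)] yaw 13.92
120 [[605.0, 0.0], [639.0, 0.0], [639.0, 214.0], [605.0, 214.0]] centre [0.5674 0.0992] sides [np.float64(0.0225), np.float64(0.1471)] yaw 23.82
```

View pics/w5.png

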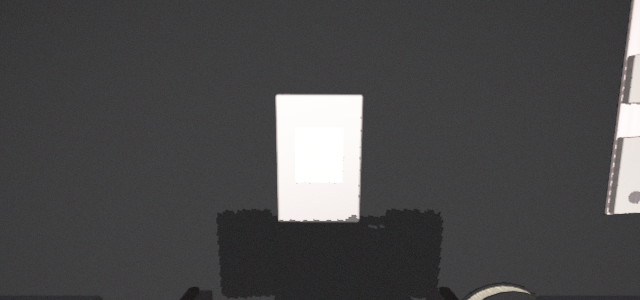

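The medium case's lid spans (275,94) to (362,221), which puts it at (0.490, 0.302) with a yaw of about 12.3°.

Run:
```python
from h import *
print(delta([.4895,.302,.007],down(np.radians(-77.7))))
```

```text
(array([-0.0021, -0.0495,  0.1584]), array([ 0.0013, -0.0002, -0.0013]))
```

```bash
python3 -m crank '[{"x":-0.002,"y":-0.04,"z":0,"ax":0,"ay":0,"az":-0.001,"claw":-1},{"x":-0.002,"y":-0.05,"z":0.03,"ax":0,"ay":0,"az":-0.001,"claw":-1},{"x":-0.002,"y":-0.05,"z":0.06,"ax":0,"ay":0,"az":-0.001,"claw":-1},{"x":-0.002,"y":-0.05,"z":0.09,"ax":0,"ay":0,"az":-0.001,"claw":-1},{"x":-0.002,"y":-0.05,"z":0.11,"ax":0,"ay":0,"az":-0.001,"claw":-1}]'
python3 -m crank '[{"x":0,"y":0,"z":0.02,"ax":0,"ay":0,"az":0,"claw":-1},{"x":0,"y":0,"z":0.035,"ax":0,"ay":0,"az":0,"claw":-1},{"x":0,"y":0,"z":0.045,"ax":0,"ay":0,"az":0,"claw":-1},{"x":0,"y":0,"z":0.048,"ax":0,"ay":0,"az":0,"claw":-1},{"x":0,"y":0,"z":0.048,"ax":0,"ay":0,"az":0,"claw":-1}]'
python3 -m crank '[{"x":0,"y":0,"z":0,"ax":0,"ay":0,"az":0,"claw":-0.2},{"x":0,"y":0,"z":0,"ax":0,"ay":0,"az":0,"claw":1},{"x":0,"y":0,"z":0,"ax":0,"ay":0,"az":0,"claw":1},{"x":0,"y":0,"z":0,"ax":0,"ay":0,"az":0,"claw":1},{"x":0,"y":0,"z":0,"ax":0,"ay":0,"az":0,"claw":1}]' 20
python3 -c "
from h import *
print(delta([.4895,.302,.007],down(np.radians(-77.7))))"
```

```text
time: 8.15
ee_pos: [0.4908, 0.2991, 0.053]
eef_rot: [0.777, -0.629, -0.001, 0.002]
ft_force: [0.4, -0.8, 0.0]
width: 0.087
time: 8.57
ee_pos: [0.4912, 0.301, 0.0083]
eef_rot: [0.778, -0.629, -0.0, 0.001]
ft_force: [0.7, -1.2, 0.9]
width: 0.0873
time: 8.98
ee_pos: [0.4915, 0.3024, 0.0096]
eef_rot: [0.778, -0.628, 0.0, -0.0]
ft_force: [0.3, -2.2, 0.7]
width: 0.0611
(array([-0.0001,  0.002 ,  0.0026]), array([-0.0004,  0.0001, -0.001 ]))
```

```bash
python3 -m crank '[{"x":0,"y":0,"z":-0.02,"ax":0,"ay":0,"az":0,"claw":1},{"x":0,"y":0,"z":-0.05,"ax":0,"ay":0,"az":0,"claw":1},{"x":0,"y":0,"z":-0.09,"ax":0,"ay":0,"az":0,"claw":1},{"x":0,"y":0,"z":-0.13,"ax":0,"ay":0,"az":0,"claw":1},{"x":0,"y":0,"z":-0.13,"ax":0,"ay":0,"az":0,"claw":1}]'
python3 -c "
from h import *
print(delta([.584,.0007,.14],down(np.radians(-74.5))))"
```

```text
time: 9.4
ee_pos: [0.494, 0.3049, 0.147]
eef_rot: [0.778, -0.628, 0.002, -0.005]
ft_force: [1.7, 0.6, -2.2]
width: 0.0614
(array([ 0.3164, -0.0236,  0.0063]), array([-0.0051,  0.0014, -0.0287]))
```

```bash
python3 -m crank '[{"x":0.03,"y":-0.002,"z":0,"ax":0,"ay":0,"az":0,"claw":1},{"x":0.06,"y":-0.004,"z":0,"ax":0,"ay":0,"az":0,"claw":1},{"x":0.09,"y":-0.006,"z":0,"ax":0,"ay":0,"az":0,"claw":1},{"x":0.12,"y":-0.009,"z":0,"ax":0,"ay":0,"az":0,"claw":1},{"x":0.15,"y":-0.011,"z":0,"ax":0,"ay":0,"az":0,"claw":1}]'
python3 -m crank '[{"x":0.03,"y":-0.002,"z":0,"ax":0,"ay":0,"az":-0.006,"claw":1},{"x":0.06,"y":-0.004,"z":0,"ax":0,"ay":0,"az":-0.012,"claw":1},{"x":0.09,"y":-0.006,"z":0,"ax":0,"ay":0,"az":-0.018,"claw":1},{"x":0.12,"y":-0.009,"z":0,"ax":0,"ay":0,"az":-0.024,"claw":1},{"x":0.14,"y":-0.011,"z":0,"ax":0,"ay":0,"az":-0.028,"claw":1}]'
python3 -m crank '[{"x":0.01,"y":0,"z":0,"ax":0,"ay":0,"az":0,"claw":1},{"x":0.02,"y":0,"z":0,"ax":0,"ay":0,"az":0,"claw":1},{"x":0.025,"y":0,"z":0,"ax":0,"ay":0,"az":0,"claw":1},{"x":0.025,"y":0,"z":0,"ax":0,"ay":0,"az":0,"claw":1},{"x":0.025,"y":0,"z":0,"ax":0,"ay":0,"az":0,"claw":1}]'
python3 -c "
from h import *
print(delta([.584,.0007,.085],down(np.radians(-74.5))))"
```

```text
time: 9.82
ee_pos: [0.5337, 0.1563, 0.1388]
eef_rot: [0.778, -0.628, 0.0, 0.0]
ft_force: [0.7, 0.2, -2.6]
width: 0.0609
time: 10.23
ee_pos: [0.5742, 0.0196, 0.1386]
eef_rot: [0.795, -0.607, 0.0, 0.001]
ft_force: [0.0, 0.1, -3.3]
width: 0.0607
time: 10.65
ee_pos: [0.5803, 0.0006, 0.1391]
eef_rot: [0.796, -0.606, -0.0, -0.0]
ft_force: [0.1, -0.2, -3.8]
width: 0.0612
(array([ 0.0009, -0.0036,  0.0541]), array([-0.    ,  0.0003, -0.0003]))
```

```bash
python3 -m crank '[{"x":0.001,"y":-0.002,"z":0.02,"ax":0,"ay":0,"az":0,"claw":1},{"x":0.001,"y":-0.002,"z":0.04,"ax":0,"ay":0,"az":0,"claw":1},{"x":0.001,"y":-0.002,"z":0.055,"ax":0,"ay":0,"az":0,"claw":1},{"x":0.001,"y":-0.002,"z":0.062,"ax":0,"ay":0,"az":0,"claw":1},{"x":0.001,"y":-0.002,"z":0.064,"ax":0,"ay":0,"az":0,"claw":1}]'
python3 -m crank '[{"x":0,"y":0,"z":0.002,"ax":0,"ay":0,"az":0,"claw":1},{"x":0,"y":0,"z":0.004,"ax":0,"ay":0,"az":0,"claw":1},{"x":0,"y":0,"z":0.005,"ax":0,"ay":0,"az":0,"claw":1},{"x":0,"y":0,"z":0.006,"ax":0,"ay":0,"az":0,"claw":1},{"x":0,"y":0,"z":0.006,"ax":0,"ay":0,"az":0,"claw":1}]'
python3 -c "
from h import *
s=r.read_state();e=R.from_euler('z',15.5,degrees=True).inv().apply(s['ee_pos']);print(e)
c=camera('wrist');cv2.imwrite('pics/w6.png',c['color'][0:300])"
```

```text
time: 11.07
ee_pos: [0.5818, 0.0001, 0.074]
eef_rot: [0.796, -0.605, -0.001, 0.0]
ft_force: [-0.6, 0.4, -2.1]
width: 0.0614
time: 11.48
ee_pos: [0.5829, -0.0012, 0.0695]
eef_rot: [0.795, -0.606, 0.0, -0.0]
ft_force: [-0.9, 0.2, -3.1]
width: 0.0613
[ 0.56142642 -0.15689997  0.06948347]
```

View pics/w6.png

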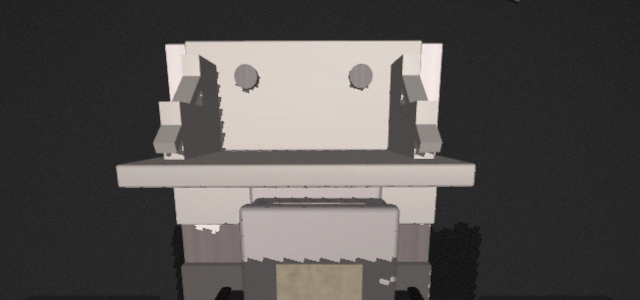

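The medium case is held level above the deep one: its rear lid edge spans columns 242–398 at row 206, and the deep case's sides show at columns 250 and 381 at row 190.

Run:
```python
from h import *
c=camera("wrist"); g=cv2.cvtColor(c["color"],cv2.COLOR_BGR2GRAY)
A=R.from_euler('z',15.5,degrees=True)
def edges(row,lo,hi,z):
    d=np.abs(cv2.Sobel(g,cv2.CV_64F,1,0,ksize=3)[row-3:row+4].mean(0)); L=lo+np.argmax(d[lo:lo+20]); H=hi-10+np.argmax(d[hi-10:hi+10])
    P=A.inv().apply(ray(c,[(L,row),(H,row)],z)); print(row,L,H,P[:,:2].round(4).tolist(),P[:,1].mean().round(4))
edges(192,241,381,.056)
edges(225,233,398,.069-.0096+.034); edges(250,233,398,.069-.0096+.034)
```

```text
192 249 382 [[0.606, -0.1249], [0.6059, -0.1869]] -0.1559
225 240 397 [[0.5986, -0.127], [0.5985, -0.1876]] -0.1573
250 242 396 [[0.5886, -0.1273], [0.5885, -0.1877]] -0.1575
```

```bash
python3 -m crank '[{"x":-0.0015,"y":-0.001,"z":0.001,"ax":0,"ay":0,"az":0,"claw":1},{"x":-0.0015,"y":-0.002,"z":0.0015,"ax":0,"ay":0,"az":0,"claw":1},{"x":-0.0015,"y":-0.003,"z":0.002,"ax":0,"ay":0,"az":0,"claw":1},{"x":-0.0015,"y":-0.004,"z":0.002,"ax":0,"ay":0,"az":0,"claw":1},{"x":-0.0015,"y":-0.005,"z":0.002,"ax":0,"ay":0,"az":0,"claw":1}]'
python3 -m crank '[{"x":0,"y":-0.0005,"z":0,"ax":0,"ay":0,"az":0,"claw":1},{"x":0,"y":-0.001,"z":0,"ax":0,"ay":0,"az":0,"claw":1},{"x":0,"y":-0.0015,"z":0,"ax":0,"ay":0,"az":0,"claw":1},{"x":0,"y":-0.002,"z":0,"ax":0,"ay":0,"az":0,"claw":1},{"x":0,"y":-0.002,"z":0,"ax":0,"ay":0,"az":0,"claw":1}]'
python3 -c "
from h import *
s=r.read_state();e=R.from_euler('z',15.5,degrees=True).inv();print(e.apply(s['ee_pos']),e.apply(s['ft_force']),delta(s['ee_pos'],down(np.radians(-74.5))))"
```

```text
time: 12.0
ee_pos: [0.5873, 0.0017, 0.0671]
eef_rot: [0.795, -0.606, -0.0, 0.0]
ft_force: [-0.4, -0.9, -1.7]
width: 0.0611
time: 12.42
ee_pos: [0.5892, 0.0022, 0.0672]
eef_rot: [0.795, -0.606, 0.0, -0.0]
ft_force: [0.0, 0.8, -2.9]
width: 0.0613
[ 0.56833013 -0.15536958  0.06718934] [ 0.2596312   0.75705814 -2.91061651] (array([0., 0., 0.]), array([-0.0001, -0.    , -0.001 ]))
```

```bash
python3 -m crank '[{"x":0,"y":-0.0005,"z":0,"ax":0,"ay":0,"az":-0.001,"claw":1},{"x":0,"y":-0.001,"z":0,"ax":0,"ay":0,"az":-0.001,"claw":1},{"x":0,"y":-0.0015,"z":0,"ax":0,"ay":0,"az":-0.001,"claw":1},{"x":0,"y":-0.002,"z":0,"ax":0,"ay":0,"az":-0.001,"claw":1},{"x":0,"y":-0.002,"z":0,"ax":0,"ay":0,"az":-0.001,"claw":1}]'
python3 -c "
from h import *
s=r.read_state();e=R.from_euler('z',15.5,degrees=True).inv();print(e.apply(s['ee_pos']),e.apply(s['ft_force']),delta(s['ee_pos'],down(np.radians(-74.5))))"
```

```text
time: 12.83
ee_pos: [0.5911, 0.0027, 0.0672]
eef_rot: [0.796, -0.605, 0.0, -0.0]
ft_force: [0.8, 0.4, -3.2]
width: 0.0607
[ 0.57034941 -0.15535846  0.06716106] [ 0.87788452  0.15376627 -3.20384232] (array([0., 0., 0.]), array([-0.0001, -0.    ,  0.    ]))
```

```bash
python3 -m crank '[{"x":0,"y":-0.0005,"z":0,"ax":0,"ay":0,"az":0,"claw":1},{"x":0,"y":-0.001,"z":0,"ax":0,"ay":0,"az":0,"claw":1},{"x":0,"y":-0.0015,"z":0,"ax":0,"ay":0,"az":0,"claw":1},{"x":0,"y":-0.0015,"z":0,"ax":0,"ay":0,"az":0,"claw":1},{"x":0,"y":-0.0015,"z":0,"ax":0,"ay":0,"az":0,"claw":1}]'
python3 -c "
from h import *
s=r.read_state();e=R.from_euler('z',15.5,degrees=True).inv();print(e.apply(s['ee_pos']),e.apply(s['ft_force']),delta(s['ee_pos'],down(np.radians(-74.5))))"
python3 -m crank '[{"x":0,"y":-0.0005,"z":0,"ax":0,"ay":0,"az":0,"claw":1},{"x":0,"y":-0.001,"z":0,"ax":0,"ay":0,"az":0,"claw":1},{"x":0,"y":-0.001,"z":0,"ax":0,"ay":0,"az":0,"claw":1},{"x":0,"y":-0.001,"z":0,"ax":0,"ay":0,"az":0,"claw":1},{"x":0,"y":-0.001,"z":0,"ax":0,"ay":0,"az":0,"claw":1}]'
python3 -c "
from h import *
s=r.read_state();e=R.from_euler('z',15.5,degrees=True).inv();print(e.apply(s['ee_pos']),e.apply(s['ft_force']),delta(s['ee_pos'],down(np.radians(-74.5))))"
```

```text
time: 13.25
ee_pos: [0.5914, 0.0027, 0.0667]
eef_rot: [0.796, -0.605, -0.001, 0.001]
ft_force: [-5.6, -1.9, -1.3]
width: 0.0613
[ 0.5706186  -0.15539592  0.06670728] [-5.85054876 -0.29987573 -1.26187274] (array([0., 0., 0.]), array([0.0012, 0.    , 0.    ]))
time: 13.67
ee_pos: [0.5914, 0.0027, 0.0664]
eef_rot: [0.796, -0.605, -0.001, 0.002]
ft_force: [-9.5, -2.2, 0.1]
width: 0.0613
[ 0.57064943 -0.15545737  0.06638342] [-9.73978288  0.39531824  0.13282139] (array([0., 0., 0.]), array([ 0.0022, -0.    , -0.    ]))
```

```bash
python3 -m crank '[{"x":0,"y":0.0015,"z":0,"ax":0,"ay":0,"az":0,"claw":1},{"x":0,"y":0.0015,"z":0.0005,"ax":0,"ay":0,"az":0,"claw":1},{"x":0,"y":0.0015,"z":0.001,"ax":0,"ay":0,"az":0,"claw":1},{"x":0,"y":0.0015,"z":0.0015,"ax":0,"ay":0,"az":0,"claw":1},{"x":0,"y":0.0015,"z":0.0015,"ax":0,"ay":0,"az":0,"claw":1}]'
python3 -c "
from h import *
s=r.read_state();e=R.from_euler('z',15.5,degrees=True).inv();print(e.apply(s['ee_pos']),e.apply(s['ft_force']),delta(s['ee_pos'],down(np.radians(-74.5))))"
python3 -m crank '[{"x":0,"y":0,"z":0.0005,"ax":0,"ay":0,"az":0,"claw":1},{"x":0,"y":0,"z":0.001,"ax":0,"ay":0,"az":0,"claw":1},{"x":0,"y":0,"z":0.001,"ax":0,"ay":0,"az":0,"claw":1},{"x":0,"y":0,"z":0.001,"ax":0,"ay":0,"az":0,"claw":1},{"x":0,"y":0,"z":0.001,"ax":0,"ay":0,"az":0,"claw":1}]'
python3 -c "
from h import *
s=r.read_state();e=R.from_euler('z',15.5,degrees=True).inv();print(e.apply(s['ee_pos']),e.apply(s['ft_force']),delta(s['ee_pos'],down(np.radians(-74.5))))"
```

```text
time: 14.08
ee_pos: [0.5914, 0.0027, 0.0656]
eef_rot: [0.796, -0.605, -0.0, 0.001]
ft_force: [-6.1, -2.2, 1.2]
width: 0.0611
[ 0.57064401 -0.15544645  0.06563138] [-6.46602596 -0.48447048  1.16472218] (array([0., 0., 0.]), array([ 0.0007, -0.0001,  0.    ]))
time: 14.5
ee_pos: [0.5915, 0.0027, 0.0655]
eef_rot: [0.796, -0.605, -0.0, 0.001]
ft_force: [-9.5, -1.6, 9.7]
width: 0.0618
[ 0.57068781 -0.15547161  0.0654834 ] [-9.56604564  0.95747518  9.65046035] (array([0., 0., 0.]), array([ 0.0006, -0.0003, -0.    ]))
```

```bash
python3 -m crank '[{"x":0,"y":0.0005,"z":-0.001,"ax":0,"ay":0,"az":0,"claw":1},{"x":0,"y":0.001,"z":-0.0015,"ax":0,"ay":0,"az":0,"claw":-0.6},{"x":0,"y":0.001,"z":-0.0015,"ax":0,"ay":0,"az":0,"claw":-1},{"x":0,"y":0.001,"z":-0.0015,"ax":0,"ay":0,"az":0,"claw":-1},{"x":0,"y":0.001,"z":-0.0015,"ax":0,"ay":0,"az":0,"claw":-1}]'
python3 -m crank '[{"x":0,"y":0,"z":-0.02,"ax":0,"ay":0,"az":0,"claw":-1},{"x":0,"y":0.03,"z":-0.05,"ax":0,"ay":0,"az":0,"claw":-1},{"x":0,"y":0.06,"z":-0.08,"ax":0,"ay":0,"az":0,"claw":-1},{"x":0,"y":0.06,"z":-0.1,"ax":0,"ay":0,"az":0,"claw":-1},{"x":0,"y":0.06,"z":-0.1,"ax":0,"ay":0,"az":0,"claw":-1}]'
python3 - <<'E'
from h import *
c=camera("wrist"); g=cv2.cvtColor(c["color"],cv2.COLOR_BGR2GRAY)
cv2.imwrite("pics/w7.png",cv2.resize(c["color"][60:310,150:470],None,fx=2.4,fy=2.4,interpolation=cv2.INTER_CUBIC))
E
```

```text
time: 14.92
ee_pos: [0.5916, 0.0028, 0.0665]
eef_rot: [0.796, -0.605, 0.0, -0.0]
ft_force: [0.4, -0.1, -0.4]
width: 0.08
time: 15.33
ee_pos: [0.5349, -0.0138, 0.1711]
eef_rot: [0.796, -0.606, 0.004, -0.002]
ft_force: [0.8, 0.6, 0.4]
width: 0.0867
```

View pics/w7.png

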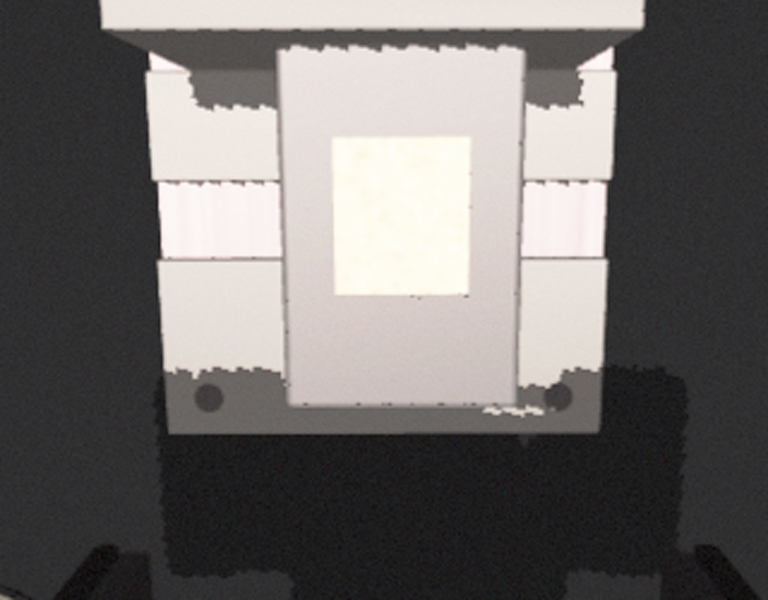

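The medium case sits square on the column, with its lid front edge at (288–517,405), parallel to the deck front at row 433 and the fence at row 28. I've viewed 10 pictures. I'll verify numerically and move on to the shallow case.

Run:
```python
from h import *
c=camera("wrist"); k=lambda l:np.array(l)/2.4+[150,60]-.3
A=R.from_euler('z',15.5,degrees=True).inv()
for n,l,z in(("fence",[(103,29),(643,29)],.106),("deckfront",[(168,433),(600,433)],.012),("lidfront",[(289,405),(516,405)],.090),("lid mid",[(284,200),(521,200)],.090)):
    print(n,A.apply(ray(c,k(l),z))[:,:2].round(4).tolist())
print(delta([.435,-.28,.17],down(np.radians(-112.7))))
```

```text
fence [[0.6145, -0.0883], [0.6145, -0.2103]]
deckfront [[0.4962, -0.0748], [0.496, -0.2239]]
lidfront [[0.5238, -0.1258], [0.5238, -0.1858]]
lid mid [[0.5765, -0.1261], [0.5765, -0.1856]]
(array([ 0.2304,  0.1666, -0.003 ]), array([-1.400e-03, -3.000e-04,  3.333e-01]))
```

```bash
python3 -m crank '[{"x":0.16,"y":0.115,"z":0,"ax":0,"ay":0,"az":0,"claw":-1},{"x":0.16,"y":0.115,"z":0,"ax":0,"ay":0,"az":0,"claw":-1},{"x":0.16,"y":0.115,"z":0,"ax":0,"ay":0,"az":0,"claw":-1},{"x":0.16,"y":0.115,"z":0,"ax":0,"ay":0,"az":0,"claw":-1},{"x":0.16,"y":0.115,"z":0,"ax":0,"ay":0,"az":0,"claw":-1}]'
python3 -m crank '[{"x":0.07,"y":0.05,"z":0,"ax":0,"ay":0,"az":0.3,"claw":-1},{"x":0.07,"y":0.05,"z":0,"ax":0,"ay":0,"az":0.3,"claw":-1},{"x":0.07,"y":0.05,"z":0,"ax":0,"ay":0,"az":0.3,"claw":-1},{"x":0.07,"y":0.05,"z":0,"ax":0,"ay":0,"az":0.3,"claw":-1},{"x":0.07,"y":0.05,"z":0,"ax":0,"ay":0,"az":0.3,"claw":-1}]'
python3 -m crank '[{"x":0,"y":0,"z":0,"ax":0,"ay":0,"az":0.033,"claw":-1},{"x":0,"y":0,"z":0,"ax":0,"ay":0,"az":0.033,"claw":-1},{"x":0,"y":0,"z":0,"ax":0,"ay":0,"az":0.033,"claw":-1},{"x":0,"y":0,"z":0,"ax":0,"ay":0,"az":0.033,"claw":-1},{"x":0,"y":0,"z":0,"ax":0,"ay":0,"az":0.033,"claw":-1}]'
python3 lid.py .022 w8
```

```text
time: 15.85
ee_pos: [0.4633, -0.2016, 0.1648]
eef_rot: [0.795, -0.606, -0.001, 0.001]
ft_force: [1.4, -0.6, 0.0]
width: 0.087
time: 16.27
ee_pos: [0.4352, -0.2796, 0.1645]
eef_rot: [-0.578, 0.816, 0.001, -0.0]
ft_force: [0.5, 0.7, -0.3]
width: 0.0873
time: 16.68
ee_pos: [0.4357, -0.2789, 0.1657]
eef_rot: [-0.555, 0.832, 0.0, -0.0]
ft_force: [-0.4, -0.0, 0.8]
width: 0.0871
60 [[-0.0, 0.0], [639.0, 0.0], [639.0, 299.0], [0.0, 299.0]] centre [ 0.4794 -0.2978] sides [np.float64(0.4401), np.float64(0.2258)] yaw 67.48
90 [[0.0, 246.0], [0.0, 141.0], [53.0, 141.0], [53.0, 246.0]] centre [ 0.5437 -0.0791] sides [np.float64(0.0831), np.float64(0.0396)] yaw -33.85
90 [[280.0, 96.0], [365.0, 96.0], [365.0, 220.0], [280.0, 220.0]] centre [ 0.4805 -0.3008] sides [np.float64(0.0619), np.float64(0.0922)] yaw -20.86
120 [[0.0, 245.0], [0.0, 142.0], [53.0, 142.0], [53.0, 245.0]] centre [ 0.5437 -0.0791] sides [np.float64(0.0816), np.float64(0.0397)] yaw -33.85
120 [[279.0, 219.0], [281.0, 96.0], [364.0, 97.0], [363.0, 220.0]] centre [ 0.4807 -0.3003] sides [np.float64(0.0915), np.float64(0.0607)] yaw -24.76
```

Run:
```python
from h import *
print(delta([.4803,-.3003,.004],down(np.radians(-112.6))))
```

```text
(array([ 0.0026, -0.0494,  0.1619]), array([0.0002, 0.    , 0.0003]))
```

```bash
python3 -m crank '[{"x":0.0026,"y":-0.04,"z":0,"ax":0,"ay":0,"az":0,"claw":-1},{"x":0.0026,"y":-0.049,"z":0.03,"ax":0,"ay":0,"az":0,"claw":-1},{"x":0.0026,"y":-0.049,"z":0.06,"ax":0,"ay":0,"az":0,"claw":-1},{"x":0.0026,"y":-0.049,"z":0.09,"ax":0,"ay":0,"az":0,"claw":-1},{"x":0.0026,"y":-0.049,"z":0.11,"ax":0,"ay":0,"az":0,"claw":-1}]'
python3 -m crank '[{"x":0,"y":0,"z":0.02,"ax":0,"ay":0,"az":0,"claw":-1},{"x":0,"y":0,"z":0.035,"ax":0,"ay":0,"az":0,"claw":-1},{"x":0,"y":0,"z":0.045,"ax":0,"ay":0,"az":0,"claw":-1},{"x":0,"y":0,"z":0.05,"ax":0,"ay":0,"az":0,"claw":-1},{"x":0,"y":0,"z":0.0515,"ax":0,"ay":0,"az":0,"claw":-1}]'
python3 -c "
from h import *
print(delta([.4803,-.3003,.004],down(np.radians(-112.6))))"
```

```text
time: 17.15
ee_pos: [0.4789, -0.2997, 0.0532]
eef_rot: [-0.555, 0.832, 0.001, -0.0]
ft_force: [-0.3, 0.9, -0.5]
width: 0.0871
time: 17.57
ee_pos: [0.4797, -0.3002, 0.0041]
eef_rot: [-0.555, 0.832, 0.0, -0.0]
ft_force: [0.7, 0.4, 0.4]
width: 0.0871
(array([-0.0001, -0.0006,  0.0001]), array([ 0.0004,  0.0001, -0.0003]))
```

```bash
python3 -m crank '[{"x":0,"y":0,"z":0,"ax":0,"ay":0,"az":0,"claw":-0.2},{"x":0,"y":0,"z":0,"ax":0,"ay":0,"az":0,"claw":1},{"x":0,"y":0,"z":0,"ax":0,"ay":0,"az":0,"claw":1},{"x":0,"y":0,"z":0,"ax":0,"ay":0,"az":0,"claw":1},{"x":0,"y":0,"z":0,"ax":0,"ay":0,"az":0,"claw":1}]' 20
python3 -m crank '[{"x":0,"y":0,"z":-0.02,"ax":0,"ay":0,"az":0,"claw":1},{"x":0,"y":0,"z":-0.06,"ax":0,"ay":0,"az":0,"claw":1},{"x":0,"y":0,"z":-0.1,"ax":0,"ay":0,"az":0,"claw":1},{"x":0,"y":0,"z":-0.14,"ax":0,"ay":0,"az":0,"claw":1},{"x":0,"y":0,"z":-0.16,"ax":0,"ay":0,"az":0,"claw":1}]'
python3 -m crank '[{"x":0,"y":0,"z":0,"ax":0,"ay":0,"az":-0.06,"claw":1},{"x":0,"y":0,"z":0,"ax":0,"ay":0,"az":-0.12,"claw":1},{"x":0,"y":0,"z":0,"ax":0,"ay":0,"az":-0.18,"claw":1},{"x":0,"y":0,"z":0,"ax":0,"ay":0,"az":-0.24,"claw":1},{"x":0,"y":0,"z":0,"ax":0,"ay":0,"az":-0.3,"claw":1}]'
python3 -c "
from h import *
print(delta([.583,.0005,.15],down(np.radians(-74.5))))"
```

```text
time: 17.98
ee_pos: [0.4802, -0.3006, 0.0052]
eef_rot: [-0.554, 0.832, -0.0, 0.0]
ft_force: [-0.9, -0.6, -0.0]
width: 0.0613
time: 18.4
ee_pos: [0.4815, -0.301, 0.1702]
eef_rot: [-0.555, 0.832, -0.003, 0.001]
ft_force: [1.2, -1.5, 0.0]
width: 0.0284
time: 18.82
ee_pos: [0.4799, -0.3004, 0.165]
eef_rot: [0.777, -0.629, 0.0, 0.0]
ft_force: [0.1, 0.5, -0.9]
width: 0.0018
(array([-0.2727, -0.1637,  0.0149]), array([-0.0001, -0.0002, -0.03  ]))
```

The shallow case slipped out on the lift. I'll open, back off and find it.

```bash
python3 -m crank '[{"x":0,"y":0,"z":0,"ax":0,"ay":0,"az":0.3,"claw":-1},{"x":0,"y":0,"z":0,"ax":0,"ay":0,"az":0.3,"claw":-1},{"x":0,"y":0,"z":0,"ax":0,"ay":0,"az":0.3,"claw":-1},{"x":0,"y":0,"z":0,"ax":0,"ay":0,"az":0.3,"claw":-1},{"x":0,"y":0,"z":0,"ax":0,"ay":0,"az":0.3,"claw":-1}]'
python3 -m crank '[{"x":0,"y":0.05,"z":0,"ax":0,"ay":0,"az":0,"claw":-1},{"x":0,"y":0.05,"z":0,"ax":0,"ay":0,"az":0,"claw":-1},{"x":0,"y":0.05,"z":0,"ax":0,"ay":0,"az":0,"claw":-1},{"x":0,"y":0.05,"z":0,"ax":0,"ay":0,"az":0,"claw":-1},{"x":0,"y":0.05,"z":0,"ax":0,"ay":0,"az":0,"claw":-1}]'
python3 lid.py .022 w9
```

```text
time: 19.23
ee_pos: [0.4799, -0.3004, 0.1649]
eef_rot: [-0.552, 0.834, -0.0, 0.0]
ft_force: [0.6, 0.5, -0.1]
width: 0.0273
time: 19.65
ee_pos: [0.4346, -0.2815, 0.1653]
eef_rot: [-0.555, 0.832, -0.001, 0.0]
ft_force: [0.2, 1.0, 0.6]
width: 0.0604
60 [[-0.0, 0.0], [639.0, 0.0], [639.0, 299.0], [0.0, 299.0]] centre [ 0.4786 -0.3008] sides [np.float64(0.4401), np.float64(0.2256)] yaw 67.39
90 [[0.0, 244.0], [0.0, 147.0], [49.0, 147.0], [49.0, 244.0]] centre [ 0.5426 -0.0801] sides [np.float64(0.0768), np.float64(0.0367)] yaw -33.86
90 [[276.0, 220.0], [276.0, 96.0], [361.0, 96.0], [361.0, 220.0]] centre [ 0.4808 -0.3008] sides [np.float64(0.0921), np.float64(0.0619)] yaw -24.15
120 [[0.0, 243.0], [0.0, 147.0], [49.0, 147.0], [49.0, 243.0]] centre [ 0.5429 -0.0804] sides [np.float64(0.076), np.float64(0.0367)] yaw -33.86
120 [[276.0, 97.0], [360.0, 97.0], [360.0, 220.0], [276.0, 220.0]] centre [ 0.4806 -0.3003] sides [np.float64(0.0612), np.float64(0.0914)] yaw -21.15
```

View pics/w9.png

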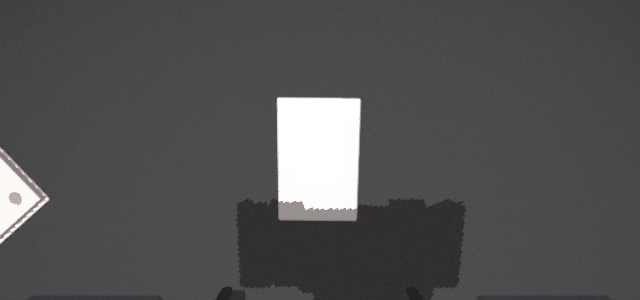

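The shallow case has stayed put at (276–361, 97–220), at (0.4807, −0.3005). I've viewed 11 pictures. I'll regrasp it lower, grip harder and dwell longer.

```bash
python3 -c "
from h import *
print(delta([.4803,-.3005,.0015],down(np.radians(-112.6))))"
python3 -m crank '[{"x":-0.001,"y":-0.04,"z":0,"ax":0,"ay":0,"az":0,"claw":-1},{"x":-0.001,"y":-0.049,"z":0.03,"ax":0,"ay":0,"az":0,"claw":-1},{"x":-0.001,"y":-0.049,"z":0.06,"ax":0,"ay":0,"az":0,"claw":-1},{"x":-0.001,"y":-0.049,"z":0.09,"ax":0,"ay":0,"az":0,"claw":-1},{"x":-0.001,"y":-0.049,"z":0.11,"ax":0,"ay":0,"az":0,"claw":-1}]'
python3 -m crank '[{"x":0,"y":0,"z":0.02,"ax":0,"ay":0,"az":0,"claw":-1},{"x":0,"y":0,"z":0.035,"ax":0,"ay":0,"az":0,"claw":-1},{"x":0,"y":0,"z":0.045,"ax":0,"ay":0,"az":0,"claw":-1},{"x":0,"y":0,"z":0.05,"ax":0,"ay":0,"az":0,"claw":-1},{"x":0,"y":0,"z":0.0515,"ax":0,"ay":0,"az":0,"claw":-1}]'
python3 -c "
from h import *
print(delta([.4803,-.3005,.0015],down(np.radians(-112.6))))"
```

```text
(array([ 0.    , -0.0492,  0.1638]), array([-0.0007, -0.0001, -0.0002]))
time: 20.12
ee_pos: [0.4792, -0.2985, 0.0517]
eef_rot: [-0.555, 0.832, 0.001, -0.0]
ft_force: [0.0, 0.2, 1.0]
width: 0.0863
time: 20.53
ee_pos: [0.4795, -0.299, 0.0026]
eef_rot: [-0.555, 0.832, 0.0, -0.0]
ft_force: [0.1, 0.1, 0.4]
width: 0.0871
(array([ 0.0011, -0.0013,  0.0011]), array([ 0.0003,  0.0002, -0.0004]))
```

```bash
python3 -m crank '[{"x":0.001,"y":-0.001,"z":0.001,"ax":0,"ay":0,"az":0,"claw":-0.2},{"x":0.001,"y":-0.001,"z":0.0015,"ax":0,"ay":0,"az":0,"claw":1},{"x":0.001,"y":-0.001,"z":0.0015,"ax":0,"ay":0,"az":0,"claw":1},{"x":0.001,"y":-0.001,"z":0.0015,"ax":0,"ay":0,"az":0,"claw":1},{"x":0.001,"y":-0.001,"z":0.0015,"ax":0,"ay":0,"az":0,"claw":1}]' 30
python3 -m crank '[{"x":0,"y":0,"z":0,"ax":0,"ay":0,"az":0,"claw":1},{"x":0,"y":0,"z":0,"ax":0,"ay":0,"az":0,"claw":1},{"x":0,"y":0,"z":0,"ax":0,"ay":0,"az":0,"claw":1},{"x":0,"y":0,"z":-0.002,"ax":0,"ay":0,"az":0,"claw":1},{"x":0,"y":0,"z":-0.005,"ax":0,"ay":0,"az":0,"claw":1}]'
python3 -m crank '[{"x":0,"y":0,"z":-0.002,"ax":0,"ay":0,"az":0,"claw":1},{"x":0,"y":0,"z":-0.004,"ax":0,"ay":0,"az":0,"claw":1},{"x":0,"y":0,"z":-0.006,"ax":0,"ay":0,"az":0,"claw":1},{"x":0,"y":0,"z":-0.006,"ax":0,"ay":0,"az":0,"claw":1},{"x":0,"y":0,"z":-0.006,"ax":0,"ay":0,"az":0,"claw":1}]'
```

```text
time: 20.95
ee_pos: [0.4801, -0.3005, 0.0022]
eef_rot: [-0.554, 0.832, -0.0, 0.0]
ft_force: [-0.4, 0.6, -0.2]
width: 0.0611
time: 21.37
ee_pos: [0.4797, -0.3003, 0.0066]
eef_rot: [-0.554, 0.832, 0.0, -0.0]
ft_force: [-0.6, -1.0, 0.9]
width: 0.0281
time: 21.78
ee_pos: [0.48, -0.3004, 0.0128]
eef_rot: [-0.554, 0.832, -0.0, 0.0]
ft_force: [-0.2, -0.2, 0.1]
width: 0.0016
```

The gripper shut completely again without contact, so I'll look at one composite picture of where the fingers are relative to the case.

Run:
```python
from h import *
s=camera("side"); t=camera("top"); w=camera("wrist")
p=r.read_state()["ee_pos"]; u=proj(s,p)[0].astype(int); v=proj(t,p)[0].astype(int); print(u,v,p)
o=np.zeros((600,800,3),np.uint8)
a=s["color"][u[1]-75:u[1]+75,u[0]-67:u[0]+66]; o[:450,:399]=cv2.resize(a,None,fx=3,fy=3,interpolation=cv2.INTER_CUBIC)
b=t["color"][v[1]-50:v[1]+50,v[0]-66:v[0]+67]; o[:300,400:799]=cv2.resize(b,None,fx=3,fy=3,interpolation=cv2.INTER_CUBIC)
o[300:600,400:800]=cv2.resize(w["color"],(400,300))
o=np.clip(o.astype(float)*1.6,0,255).astype(np.uint8)
cv2.imwrite("pics/comp.png",o)
```

```text
[424 179] [467 278] [ 0.47981255 -0.30033184  0.01254737]
```

View pics/comp.png

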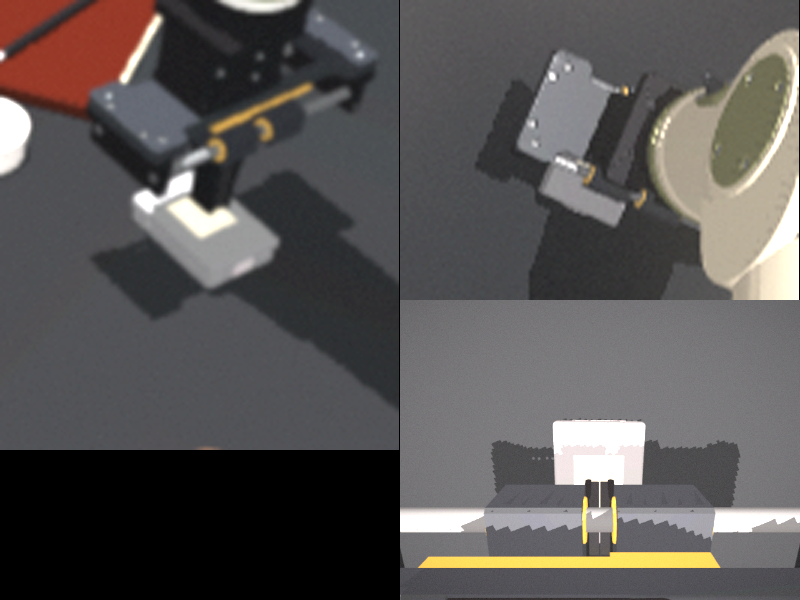

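The composite shows the shut fingers hovering over the lid at a TCP reading of z = 0.0125. The real fingertips are therefore about 20 mm above the reported TCP, which also fits the grips on the deep and medium cases. I'll reopen and go lower while watching the force.

```bash
python3 -m crank '[{"x":0,"y":0,"z":-0.02,"ax":0,"ay":0,"az":0,"claw":-1},{"x":0,"y":0,"z":-0.02,"ax":0,"ay":0,"az":0,"claw":-1},{"x":0,"y":0,"z":-0.02,"ax":0,"ay":0,"az":0,"claw":-1},{"x":0,"y":0,"z":-0.02,"ax":0,"ay":0,"az":0,"claw":-1},{"x":0,"y":0,"z":-0.02,"ax":0,"ay":0,"az":0,"claw":-1}]'
python3 -m crank '[{"x":0,"y":0,"z":0,"ax":0,"ay":0,"az":0,"claw":-1},{"x":0,"y":0,"z":0,"ax":0,"ay":0,"az":0,"claw":-1},{"x":0,"y":0,"z":0,"ax":0,"ay":0,"az":0,"claw":-1},{"x":0,"y":0,"z":0,"ax":0,"ay":0,"az":0,"claw":-1},{"x":0,"y":0,"z":0,"ax":0,"ay":0,"az":0,"claw":-1}]'
python3 -m crank '[{"x":0,"y":0,"z":0,"ax":0,"ay":0,"az":0,"claw":-1},{"x":0,"y":0,"z":0,"ax":0,"ay":0,"az":0,"claw":-1},{"x":0,"y":0,"z":0,"ax":0,"ay":0,"az":0,"claw":-1},{"x":0,"y":0,"z":0.01,"ax":0,"ay":0,"az":0,"claw":-1},{"x":0,"y":0,"z":0.02,"ax":0,"ay":0,"az":0,"claw":-1}]'
python3 -m crank '[{"x":0,"y":0,"z":0.005,"ax":0,"ay":0,"az":0,"claw":-1},{"x":0,"y":0,"z":0.01,"ax":0,"ay":0,"az":0,"claw":-1},{"x":0,"y":0,"z":0.01,"ax":0,"ay":0,"az":0,"claw":-1},{"x":0,"y":0,"z":0.01,"ax":0,"ay":0,"az":0,"claw":-1},{"x":0,"y":0,"z":0.01,"ax":0,"ay":0,"az":0,"claw":-1}]'
```

```text
time: 22.35
ee_pos: [0.4795, -0.3002, 0.032]
eef_rot: [-0.554, 0.832, 0.0, -0.0]
ft_force: [0.1, -0.2, 1.2]
width: 0.0256
time: 22.77
ee_pos: [0.4799, -0.3003, 0.0326]
eef_rot: [-0.554, 0.832, 0.0, -0.0]
ft_force: [0.3, 0.5, 0.3]
width: 0.0595
time: 23.18
ee_pos: [0.4802, -0.3006, 0.0122]
eef_rot: [-0.554, 0.832, -0.001, 0.0]
ft_force: [0.4, -0.7, -0.0]
width: 0.0855
time: 23.6
ee_pos: [0.4801, -0.3004, 0.0028]
eef_rot: [-0.554, 0.832, -0.0, 0.0]
ft_force: [0.3, -0.3, 0.7]
width: 0.087
```

Descending slowly in 4 mm steps, watching for bench contact.

```bash
python3 -m crank '[{"x":0,"y":0,"z":0.001,"ax":0,"ay":0,"az":0,"claw":-1},{"x":0,"y":0,"z":0.002,"ax":0,"ay":0,"az":0,"claw":-1},{"x":0,"y":0,"z":0.003,"ax":0,"ay":0,"az":0,"claw":-1},{"x":0,"y":0,"z":0.004,"ax":0,"ay":0,"az":0,"claw":-1},{"x":0,"y":0,"z":0.004,"ax":0,"ay":0,"az":0,"claw":-1}]'
```

```text
time: 24.02
ee_pos: [0.4798, -0.3003, -0.0015]
eef_rot: [-0.554, 0.832, 0.0, -0.0]
ft_force: [-0.2, -0.9, 0.1]
width: 0.0868
```

Already below zero with no contact, so the offset is confirmed. Continuing.

```bash
python3 -m crank '[{"x":0,"y":0,"z":0.001,"ax":0,"ay":0,"az":0,"claw":-1},{"x":0,"y":0,"z":0.002,"ax":0,"ay":0,"az":0,"claw":-1},{"x":0,"y":0,"z":0.003,"ax":0,"ay":0,"az":0,"claw":-1},{"x":0,"y":0,"z":0.005,"ax":0,"ay":0,"az":0,"claw":-1},{"x":0,"y":0,"z":0.006,"ax":0,"ay":0,"az":0,"claw":-1}]'
python3 -m crank '[{"x":0,"y":0,"z":0.001,"ax":0,"ay":0,"az":0,"claw":-1},{"x":0,"y":0,"z":0.002,"ax":0,"ay":0,"az":0,"claw":-1},{"x":0,"y":0,"z":0.003,"ax":0,"ay":0,"az":0,"claw":-1},{"x":0,"y":0,"z":0.004,"ax":0,"ay":0,"az":0,"claw":-1},{"x":0,"y":0,"z":0.005,"ax":0,"ay":0,"az":0,"claw":-1}]'
```

```text
time: 24.43
ee_pos: [0.4798, -0.3003, -0.0076]
eef_rot: [-0.554, 0.832, 0.0, -0.0]
ft_force: [-0.3, 0.0, 0.1]
width: 0.0869
time: 24.85
ee_pos: [0.4799, -0.3004, -0.0124]
eef_rot: [-0.554, 0.832, -0.0, 0.0]
ft_force: [-0.4, 0.1, 0.4]
width: 0.0871
```

```bash
python3 -m crank '[{"x":0,"y":0,"z":0.001,"ax":0,"ay":0,"az":0,"claw":0},{"x":0,"y":0,"z":0.002,"ax":0,"ay":0,"az":0,"claw":1},{"x":0,"y":0,"z":0.002,"ax":0,"ay":0,"az":0,"claw":1},{"x":0,"y":0,"z":0.002,"ax":0,"ay":0,"az":0,"claw":1},{"x":0,"y":0,"z":0.002,"ax":0,"ay":0,"az":0,"claw":1}]' 25
python3 -m crank '[{"x":0,"y":0,"z":0,"ax":0,"ay":0,"az":0,"claw":1},{"x":0,"y":0,"z":0,"ax":0,"ay":0,"az":0,"claw":1},{"x":0,"y":0,"z":0,"ax":0,"ay":0,"az":0,"claw":1},{"x":0,"y":0,"z":-0.002,"ax":0,"ay":0,"az":0,"claw":1},{"x":0,"y":0,"z":-0.005,"ax":0,"ay":0,"az":0,"claw":1}]'
python3 -m crank '[{"x":0,"y":0,"z":-0.01,"ax":0,"ay":0,"az":0,"claw":1},{"x":0,"y":0,"z":-0.03,"ax":0,"ay":0,"az":0,"claw":1},{"x":0,"y":0,"z":-0.06,"ax":0,"ay":0,"az":0,"claw":1},{"x":0,"y":0,"z":-0.09,"ax":0,"ay":0,"az":0,"claw":1},{"x":0,"y":0,"z":-0.11,"ax":0,"ay":0,"az":0,"claw":1}]'
```

```text
time: 25.27
ee_pos: [0.4799, -0.3003, -0.0143]
eef_rot: [-0.554, 0.832, -0.0, 0.0]
ft_force: [0.3, 0.2, -0.7]
width: 0.0618
time: 25.68
ee_pos: [0.4795, -0.3002, -0.0096]
eef_rot: [-0.554, 0.832, 0.0, -0.0]
ft_force: [-0.7, 0.1, -1.7]
width: 0.0618
time: 26.1
ee_pos: [0.4808, -0.3007, 0.1044]
eef_rot: [-0.555, 0.832, -0.001, 0.001]
ft_force: [2.0, -0.2, -1.6]
width: 0.0616
```

```bash
python3 -m crank '[{"x":0,"y":0,"z":-0.01,"ax":0,"ay":0,"az":-0.06,"claw":1},{"x":0,"y":0,"z":-0.02,"ax":0,"ay":0,"az":-0.12,"claw":1},{"x":0,"y":0,"z":-0.03,"ax":0,"ay":0,"az":-0.18,"claw":1},{"x":0,"y":0,"z":-0.03,"ax":0,"ay":0,"az":-0.24,"claw":1},{"x":0,"y":0,"z":-0.03,"ax":0,"ay":0,"az":-0.3,"claw":1}]'
python3 -m crank '[{"x":0,"y":0,"z":0,"ax":0,"ay":0,"az":-0.033,"claw":1},{"x":0,"y":0,"z":0,"ax":0,"ay":0,"az":-0.033,"claw":1},{"x":0,"y":0,"z":0,"ax":0,"ay":0,"az":-0.033,"claw":1},{"x":0,"y":0,"z":0,"ax":0,"ay":0,"az":-0.033,"claw":1},{"x":0,"y":0,"z":0,"ax":0,"ay":0,"az":-0.033,"claw":1}]'
python3 -c "
from h import *
print(delta([.583,.0005,.13],down(np.radians(-74.5))))"
```

```text
time: 26.52
ee_pos: [0.4803, -0.3005, 0.1323]
eef_rot: [0.778, -0.629, 0.001, 0.0]
ft_force: [-0.7, 1.2, -1.9]
width: 0.0616
time: 26.93
ee_pos: [0.4799, -0.3003, 0.1309]
eef_rot: [0.795, -0.606, 0.0, 0.0]
ft_force: [-0.6, 0.5, -2.6]
width: 0.0617
(array([-0.2626, -0.1793,  0.0008]), array([-0.    , -0.0001, -0.0009]))
```

```bash
python3 -m crank '[{"x":-0.026,"y":-0.018,"z":0,"ax":0,"ay":0,"az":0,"claw":1},{"x":-0.052,"y":-0.036,"z":0,"ax":0,"ay":0,"az":0,"claw":1},{"x":-0.079,"y":-0.054,"z":0,"ax":0,"ay":0,"az":0,"claw":1},{"x":-0.105,"y":-0.072,"z":0,"ax":0,"ay":0,"az":0,"claw":1},{"x":-0.131,"y":-0.09,"z":0,"ax":0,"ay":0,"az":0,"claw":1}]'
python3 -m crank '[{"x":-0.028,"y":-0.019,"z":0,"ax":0,"ay":0,"az":0,"claw":1},{"x":-0.056,"y":-0.038,"z":0,"ax":0,"ay":0,"az":0,"claw":1},{"x":-0.082,"y":-0.055,"z":0,"ax":0,"ay":0,"az":0,"claw":1},{"x":-0.107,"y":-0.071,"z":0,"ax":0,"ay":0,"az":0,"claw":1},{"x":-0.128,"y":-0.085,"z":0,"ax":0,"ay":0,"az":0,"claw":1}]'
python3 -m crank '[{"x":0,"y":0,"z":0,"ax":0,"ay":0,"az":0,"claw":1},{"x":0,"y":0,"z":0,"ax":0,"ay":0,"az":0,"claw":1},{"x":0,"y":0,"z":0.01,"ax":0,"ay":0,"az":0,"claw":1},{"x":0,"y":0,"z":0.025,"ax":0,"ay":0,"az":0,"claw":1},{"x":0,"y":0,"z":0.035,"ax":0,"ay":0,"az":0,"claw":1}]'
python3 -c "
from h import *
s=r.read_state();e=R.from_euler('z',15.5,degrees=True).inv();print(e.apply(s['ee_pos']),e.apply(s['ft_force']),delta([.583,.0005,.08],down(np.radians(-74.5))))"
```

```text
time: 27.35
ee_pos: [0.5319, -0.1486, 0.1309]
eef_rot: [0.796, -0.606, 0.0, 0.0]
ft_force: [1.3, 0.3, -1.8]
width: 0.0614
time: 27.77
ee_pos: [0.5796, -0.0015, 0.1308]
eef_rot: [0.796, -0.605, -0.0, -0.0]
ft_force: [0.8, -0.1, -1.5]
width: 0.0617
time: 28.18
ee_pos: [0.5786, -0.0059, 0.0939]
eef_rot: [0.795, -0.606, -0.0, 0.001]
ft_force: [0.0, 0.4, -2.1]
width: 0.0614
[ 0.555951   -0.16028093  0.09387389] [ 0.12200336  0.41895925 -2.13490175] (array([-0.005 , -0.006 ,  0.0139]), array([ 0.0007, -0.0003, -0.0013]))
```

```bash
python3 -m crank '[{"x":-0.002,"y":-0.001,"z":0.003,"ax":0,"ay":0,"az":-0.001,"claw":1},{"x":-0.004,"y":-0.002,"z":0.006,"ax":0,"ay":0,"az":-0.001,"claw":1},{"x":-0.005,"y":-0.003,"z":0.009,"ax":0,"ay":0,"az":-0.001,"claw":1},{"x":-0.005,"y":-0.004,"z":0.012,"ax":0,"ay":0,"az":-0.001,"claw":1},{"x":-0.005,"y":-0.005,"z":0.0145,"ax":0,"ay":0,"az":-0.001,"claw":1}]'
python3 -m crank '[{"x":0,"y":-0.001,"z":0,"ax":0,"ay":0,"az":0,"claw":1},{"x":0,"y":-0.002,"z":0.0005,"ax":0,"ay":0,"az":0,"claw":1},{"x":0,"y":-0.003,"z":0.0005,"ax":0,"ay":0,"az":0,"claw":1},{"x":0,"y":-0.004,"z":0.0005,"ax":0,"ay":0,"az":0,"claw":1},{"x":0,"y":-0.004,"z":0.0005,"ax":0,"ay":0,"az":0,"claw":1}]'
python3 - <<'E'
from h import *
s=r.read_state();A=R.from_euler('z',15.5,degrees=True).inv();print(A.apply(s['ee_pos']),A.apply(s['ft_force']),delta(s["ee_pos"],down(np.radians(-74.5))))
c=camera("wrist"); cv2.imwrite("pics/w10.png",c["color"]); g=cv2.cvtColor(c["color"],cv2.COLOR_BGR2GRAY)
# lid edges of held case and of the fence ends, per row
zl=s["ee_pos"][2]+.0145+.022
lo=A.inv().apply([.535,-.155,zl]); hi=A.inv().apply([.605,-.155,zl]); print("rows",proj(c,[lo,hi]).round(0).tolist(),"exp edges",proj(c,A.inv().apply([[.6,-.1245,zl],[.6,-.1865,zl]])).round(0).tolist())
d=np.abs(cv2.Sobel(cv2.GaussianBlur(g,(3,3),0),cv2.CV_64F,1,0))
for row in (215,225,240,255,270):
    q=d[row-2:row+3].mean(0); x=[i for i in range(180,460) if q[i]==q[i-6:i+7].max() and q[i]>40]
    P=A.apply(ray(c,[(i,row) for i in x],zl)) if x else []; print(row,[(i,round(float(p[0]),4),round(float(p[1]),4)) for i,p in zip(x,P)])
E
```

```text
time: 28.6
ee_pos: [0.5832, 0.0023, 0.0813]
eef_rot: [0.797, -0.604, 0.0, -0.0]
ft_force: [-1.0, -0.6, -2.1]
width: 0.0617
time: 29.02
ee_pos: [0.5869, 0.0033, 0.0808]
eef_rot: [0.797, -0.604, 0.0, -0.0]
ft_force: [-0.4, 0.7, -1.7]
width: 0.0618
[ 0.56645926 -0.15365983  0.08084097] [-0.18921131  0.81127576 -1.6656517 ] (array([0., 0., 0.]), array([-0.0002, -0.0001,  0.0011]))
rows [[321.0, 399.0], [321.0, 229.0]] exp edges [[237.0, 242.0], [409.0, 243.0]]
215 [(188, 0.61, -0.1078), (233, 0.61, -0.1237), (406, 0.6102, -0.1849), (435, 0.6102, -0.1951)]
225 [(188, 0.6063, -0.1075), (221, 0.6064, -0.1192), (235, 0.6064, -0.1242), (404, 0.6065, -0.1844), (415, 0.6065, -0.1883), (434, 0.6066, -0.195)]
240 [(194, 0.6008, -0.1092), (236, 0.6009, -0.1243), (403, 0.601, -0.1843), (429, 0.601, -0.1937)]
255 [(180, 0.5952, -0.1037), (195, 0.5952, -0.1091), (238, 0.5952, -0.1248), (402, 0.5954, -0.1843), (428, 0.5954, -0.1937)]
270 [(181, 0.5895, -0.1036), (192, 0.5895, -0.1076), (273, 0.5895, -0.1373), (310, 0.5896, -0.1509), (351, 0.5896, -0.1659), (366, 0.5896, -0.1714), (390, 0.5896, -0.1802), (403, 0.5897, -0.1849), (430, 0.5897, -0.1948)]
```

```bash
python3 -m crank '[{"x":0.001,"y":0,"z":0.001,"ax":0,"ay":0,"az":0.001,"claw":1},{"x":0.0015,"y":-0.0005,"z":0.002,"ax":0,"ay":0,"az":0.001,"claw":1},{"x":0.0015,"y":-0.001,"z":0.003,"ax":0,"ay":0,"az":0.001,"claw":1},{"x":0.0015,"y":-0.0015,"z":0.003,"ax":0,"ay":0,"az":0.001,"claw":1},{"x":0.0015,"y":-0.0015,"z":0.003,"ax":0,"ay":0,"az":0.001,"claw":1}]'
python3 -m crank '[{"x":0,"y":-0.0005,"z":0,"ax":0,"ay":0,"az":0,"claw":1},{"x":0,"y":-0.001,"z":0,"ax":0,"ay":0,"az":0,"claw":1},{"x":0,"y":-0.0015,"z":0,"ax":0,"ay":0,"az":0,"claw":1},{"x":0,"y":-0.0015,"z":0,"ax":0,"ay":0,"az":0,"claw":1},{"x":0,"y":-0.0015,"z":0,"ax":0,"ay":0,"az":0,"claw":1}]'
cat > st.py <<'E'
from h import *
s=r.read_state();A=R.from_euler('z',15.5,degrees=True).inv();print("stand pos",A.apply(s['ee_pos']).round(4),"F",A.apply(s['ft_force']).round(1),delta(s["ee_pos"],down(np.radians(-74.5)))[1])
E
python3 st.py
```

```text
time: 29.48
ee_pos: [0.5885, 0.0022, 0.0775]
eef_rot: [0.796, -0.605, -0.0, 0.0]
ft_force: [0.5, -0.5, -2.0]
width: 0.0618
time: 29.9
ee_pos: [0.5892, 0.0023, 0.0774]
eef_rot: [0.796, -0.605, -0.0, 0.001]
ft_force: [-5.7, -1.5, -0.1]
width: 0.0615
stand pos [ 0.5684 -0.1552  0.0774] F [-5.9  0.1 -0.1] [ 0.0008 -0.      0.    ]
```

Contact with the fence at 0.568. Now lowering gently onto the medium case.

```bash
python3 -m crank '[{"x":0,"y":0.0005,"z":0.0005,"ax":0,"ay":0,"az":0,"claw":1},{"x":0,"y":0.0005,"z":0.001,"ax":0,"ay":0,"az":0,"claw":1},{"x":0,"y":0.0005,"z":0.0015,"ax":0,"ay":0,"az":0,"claw":1},{"x":0,"y":0.0005,"z":0.0015,"ax":0,"ay":0,"az":0,"claw":1},{"x":0,"y":0.0005,"z":0.0015,"ax":0,"ay":0,"az":0,"claw":1}]'
python3 st.py
python3 -m crank '[{"x":0,"y":0,"z":0.0005,"ax":0,"ay":0,"az":0,"claw":1},{"x":0,"y":0,"z":0.001,"ax":0,"ay":0,"az":0,"claw":1},{"x":0,"y":0,"z":0.001,"ax":0,"ay":0,"az":0,"claw":1},{"x":0,"y":0,"z":0.001,"ax":0,"ay":0,"az":0,"claw":1},{"x":0,"y":0,"z":0.001,"ax":0,"ay":0,"az":0,"claw":1}]'
python3 st.py
```

```text
time: 30.32
ee_pos: [0.5892, 0.0023, 0.076]
eef_rot: [0.796, -0.605, -0.0, 0.0]
ft_force: [-3.8, -1.0, -1.0]
width: 0.0614
stand pos [ 0.5684 -0.1552  0.076 ] F [-4.   0.1 -1. ] [ 0.0002 -0.      0.    ]
time: 30.73
ee_pos: [0.5893, 0.0024, 0.0757]
eef_rot: [0.796, -0.605, 0.0, 0.0]
ft_force: [-6.8, -2.5, 6.1]
width: 0.0617
stand pos [ 0.5685 -0.1552  0.0757] F [-7.2 -0.6  6.1] [ 0.0002 -0.0002  0.0001]
```

```bash
python3 -m crank '[{"x":0,"y":0.0005,"z":-0.0005,"ax":0,"ay":0,"az":0,"claw":1},{"x":0,"y":0.0005,"z":-0.001,"ax":0,"ay":0,"az":0,"claw":-0.6},{"x":0,"y":0.0005,"z":-0.001,"ax":0,"ay":0,"az":0,"claw":-1},{"x":0,"y":0.0005,"z":-0.001,"ax":0,"ay":0,"az":0,"claw":-1},{"x":0,"y":0.0005,"z":-0.001,"ax":0,"ay":0,"az":0,"claw":-1}]'
python3 -m crank '[{"x":0,"y":0,"z":-0.02,"ax":0,"ay":0,"az":0,"claw":-1},{"x":0,"y":0.03,"z":-0.05,"ax":0,"ay":0,"az":0,"claw":-1},{"x":0,"y":0.06,"z":-0.08,"ax":0,"ay":0,"az":0,"claw":-1},{"x":0,"y":0.08,"z":-0.1,"ax":0,"ay":0,"az":0,"claw":-1},{"x":0,"y":0.09,"z":-0.1,"ax":0,"ay":0,"az":0,"claw":-1}]'
python3 - <<'E'
from h import *
A=R.from_euler('z',15.5,degrees=True).inv()
c=camera("wrist"); g=cv2.cvtColor(c["color"],cv2.COLOR_BGR2GRAY); cv2.imwrite("pics/w11.png",c["color"])
d=np.abs(cv2.Sobel(g,cv2.CV_64F,1,0)); dv=np.abs(cv2.Sobel(g,cv2.CV_64F,0,1)); z=.112
for a in(.535,.55,.565,.58):
    e=proj(c,A.inv().apply([[a,-.1245,z],[a,-.1865,z]]))
    out=[]
    for u,v in e:
        x0=int(u)-12; y=int(v); q=d[y-1:y+2,x0:x0+25].mean(0); i=x0+np.argmax(q); out.append(A.apply(ray(c,(i,y),z))[0][:2].round(4).tolist()+[int(q.max())])
    print(a,out,round((out[0][1]+out[1][1])/2,4))
for w in(-.13,-.145,-.155,-.165,-.18):
    u,v=proj(c,A.inv().apply([[.5225,w,z]]))[0]; y0=int(v)-14; q=dv[y0:y0+29,int(u)-1:int(u)+2].mean(1)
    k=[y0+i for i in range(2,27) if q[i]==q[max(0,i-2):i+3].max() and q[i]>30]
    print(w,[(j,int(q[j-y0]),A.apply(ray(c,(u,j),z))[0][0].round(4)) for j in k])
E
```

```text
time: 31.15
ee_pos: [0.5895, 0.0025, 0.0764]
eef_rot: [0.796, -0.605, 0.0, -0.0]
ft_force: [-0.0, 0.3, 0.8]
width: 0.0811
time: 31.57
ee_pos: [0.5028, -0.0222, 0.1806]
eef_rot: [0.796, -0.605, 0.003, -0.001]
ft_force: [0.7, 0.1, 1.4]
width: 0.0869
0.535 [[0.5353, -0.1245, 279], [0.5353, -0.1864, 350]] -0.1555
0.55 [[0.5505, -0.1244, 247], [0.5505, -0.1865, 342]] -0.1555
0.565 [[0.5653, -0.1249, 343], [0.5653, -0.1866, 375]] -0.1557
0.58 [[0.5801, -0.1249, 345], [0.5801, -0.1866, 362]] -0.1557
-0.13 [(179, 309, np.float64(0.5231))]
-0.145 [(178, 288, np.float64(0.5237)), (181, 440, np.float64(0.522))]
-0.155 [(178, 276, np.float64(0.5237)), (181, 473, np.float64(0.522))]
-0.165 [(178, 270, np.float64(0.5237)), (181, 442, np.float64(0.5219))]
-0.18 [(180, 339, np.float64(0.5225))]
```

The top case is in line (−0.1556 across) and flush like the others. Front-edge detection suggests the catch sits in the middle, so I'll push with the fingers parted by about 30 mm to straddle it. Tilting the tool 45° first.

```bash
python3 -m crank '[{"x":0,"y":0,"z":0,"ax":0.05,"ay":0,"az":0,"claw":0.31},{"x":0,"y":0,"z":0,"ax":0.1,"ay":0,"az":0,"claw":0.31},{"x":0,"y":0,"z":0,"ax":0.15,"ay":0,"az":0,"claw":0.31},{"x":0,"y":0,"z":0,"ax":0.2,"ay":0,"az":0,"claw":0.31},{"x":0,"y":0,"z":0,"ax":0.25,"ay":0,"az":0,"claw":0.31}]'
python3 -m crank '[{"x":0,"y":0,"z":0,"ax":0.05,"ay":0,"az":0,"claw":0.31},{"x":0,"y":0,"z":0,"ax":0.1,"ay":0,"az":0,"claw":0.31},{"x":0,"y":0,"z":0,"ax":0.14,"ay":0,"az":0,"claw":0.31},{"x":0,"y":0,"z":0,"ax":0.14,"ay":0,"az":0,"claw":0.31},{"x":0,"y":0,"z":0,"ax":0.14,"ay":0,"az":0,"claw":0.31}]'
cat > pu.py <<'E'
from h import *
import sys
s=r.read_state();A=R.from_euler('z',15.5,degrees=True);M=R.from_quat(s["eef_rot"]).as_matrix()
zt=A.inv().apply(M[:,2]); th=float(sys.argv[1]) if len(sys.argv)>1 else 45.
t=np.radians(th); D=down(np.radians(-74.5))@R.from_rotvec([t,0,0]).as_matrix()
dr=np.array([np.sin(t),0,-np.cos(t)]); edge=np.array([.5225,-.1555,.112])
back=float(sys.argv[2]) if len(sys.argv)>2 else .02
print("q",s["joint_positions"].round(2),"stand pos",A.inv().apply(s["ee_pos"]).round(4),"toolz",zt.round(3),"F",A.inv().apply(s["ft_force"]).round(1),"w",s["width"].round(4))
tgt=edge+(.021-back)*dr; print("to approach:",delta(A.apply(tgt),D))
print("stand dirs in tool: +x",(M.T@A.apply([1,0,0])).round(3),"-z",(M.T@[0,0,-1]).round(3))
E
python3 pu.py 45 .04
```

```text
time: 32.03
ee_pos: [0.5028, -0.0226, 0.1765]
eef_rot: [0.77, -0.587, 0.152, -0.198]
ft_force: [-0.3, 1.3, -0.6]
width: 0.0617
time: 32.45
ee_pos: [0.5001, -0.0178, 0.1777]
eef_rot: [0.741, -0.56, 0.221, -0.297]
ft_force: [-0.5, 1.3, 0.9]
width: 0.0327Traceback (most recent call last):
  File "pu.py", line 8, in <module>
    print("q",s["joint_positions"].round(2),"stand pos",A.inv().apply(s["ee_pos"]).round(4),"toolz",zt.round(3),"F",A.inv().apply(s["ft_force"]).round(1),"w",s["width"].round(4))
                                                                                                                                                              ^^^^^^^^^^^^^^^^
AttributeError: 'float' object has no attribute 'round'
```

```bash
sed -i 's/s\["width"\].round(4)/round(s["width"],4)/' pu.py; python3 pu.py 45 .04
```

```text
q [ 0.92 -0.41 -0.61  2.41 -1.11  0.68 -0.26] stand pos [ 0.4771 -0.1508  0.1777] toolz [ 0.688  0.009 -0.726] F [-0.2  1.4  0.9] w 0.0327
to approach: (array([0.0052, 0.0128, 0.0599]), array([0.0136, 0.0043, 0.0008]))
stand dirs in tool: +x [ 0.007 -0.726  0.688] -z [0.005 0.688 0.726]
```

```bash
python3 -m crank '[{"x":0.002,"y":0.003,"z":0.015,"ax":0,"ay":0,"az":0,"claw":0.31},{"x":0.004,"y":0.006,"z":0.03,"ax":0,"ay":0,"az":0,"claw":0.31},{"x":0.005,"y":0.009,"z":0.04,"ax":0,"ay":0,"az":0,"claw":0.31},{"x":0.005,"y":0.012,"z":0.045,"ax":0,"ay":0,"az":0,"claw":0.31},{"x":0.005,"y":0.012,"z":0.045,"ax":0,"ay":0,"az":0,"claw":0.31}]'
python3 pu.py 45 .03
```

```text
time: 32.87
ee_pos: [0.5223, -0.0178, 0.1355]
eef_rot: [0.74, -0.562, 0.22, -0.296]
ft_force: [-0.3, -0.3, -1.0]
width: 0.0303
q [ 0.91 -0.26 -0.67  2.41 -1.19  0.52 -0.15] stand pos [ 0.4985 -0.1567  0.1355] toolz [ 0.685  0.008 -0.728] F [-0.4 -0.2 -1. ] w 0.0303
to approach: (array([-0.001 , -0.0011,  0.0246]), array([ 0.0151,  0.0039, -0.0008]))
stand dirs in tool: +x [ 0.004 -0.728  0.685] -z [0.007 0.685 0.728]
```

```bash
python3 -m crank '[{"x":0,"y":0,"z":0,"ax":-0.02,"ay":0,"az":0,"claw":0.31},{"x":0,"y":0,"z":0,"ax":-0.04,"ay":0.002,"az":0,"claw":0.31},{"x":0,"y":0,"z":0,"ax":-0.06,"ay":0.004,"az":0,"claw":0.31},{"x":0,"y":0,"z":0,"ax":-0.072,"ay":0.004,"az":0,"claw":0.31},{"x":0,"y":0,"z":0,"ax":-0.072,"ay":0.004,"az":0,"claw":0.31}]'
python3 pu.py 35 .02
```

```text
time: 33.28
ee_pos: [0.5238, -0.0182, 0.1384]
eef_rot: [0.759, -0.577, 0.184, -0.239]
ft_force: [0.2, -0.2, -0.6]
width: 0.0302
q [ 1.02 -0.25 -0.82  2.29 -0.83  0.59 -0.53] stand pos [ 0.4998 -0.1576  0.1384] toolz [ 0.575 -0.003 -0.818] F [ 0.1 -0.3 -0.6] w 0.0302
to approach: (array([-0.0022, -0.0033,  0.0357]), array([-0.0011, -0.0016,  0.0007]))
stand dirs in tool: +x [-0.001 -0.818  0.575] -z [-0.003  0.575  0.818]
```

```bash
python3 -m crank '[{"x":-0.001,"y":-0.001,"z":0.01,"ax":0,"ay":0,"az":0,"claw":0.31},{"x":-0.002,"y":-0.002,"z":0.02,"ax":0,"ay":0,"az":0,"claw":0.31},{"x":-0.002,"y":-0.003,"z":0.03,"ax":0,"ay":0,"az":0,"claw":0.31},{"x":-0.002,"y":-0.003,"z":0.035,"ax":0,"ay":0,"az":0,"claw":0.31},{"x":-0.002,"y":-0.003,"z":0.036,"ax":0,"ay":0,"az":0,"claw":0.31}]'
python3 pu.py 35 .01
```

```text
time: 33.7
ee_pos: [0.5442, -0.0101, 0.1085]
eef_rot: [0.759, -0.578, 0.183, -0.24]
ft_force: [0.1, 0.1, -0.2]
width: 0.0299
q [ 1.04 -0.12 -0.91  2.28 -0.75  0.46 -0.59] stand pos [ 0.5217 -0.1552  0.1085] toolz [ 0.575 -0.001 -0.818] F [ 0.1  0.1 -0.2] w 0.0299
to approach: (array([ 0.0003, -0.0026,  0.0086]), array([-0.0007, -0.0006, -0.0003]))
stand dirs in tool: +x [-0.001 -0.818  0.575] -z [-0.001  0.575  0.818]
```

```bash
python3 -m crank '[{"x":0,"y":-0.0005,"z":0.003,"ax":0,"ay":0,"az":0,"claw":0.31},{"x":0,"y":-0.001,"z":0.006,"ax":0,"ay":0,"az":0,"claw":0.31},{"x":0,"y":-0.0015,"z":0.008,"ax":0,"ay":0,"az":0,"claw":0.31},{"x":0,"y":-0.0017,"z":0.01,"ax":0,"ay":0,"az":0,"claw":0.31},{"x":0,"y":-0.0017,"z":0.01,"ax":0,"ay":0,"az":0,"claw":0.31}]'
python3 pu.py 35 0 | head -1
python3 -m crank '[{"x":0,"y":-0.0002,"z":0.001,"ax":0,"ay":0,"az":0,"claw":0.31},{"x":0,"y":-0.0004,"z":0.002,"ax":0,"ay":0,"az":0,"claw":0.31},{"x":0,"y":-0.0005,"z":0.003,"ax":0,"ay":0,"az":0,"claw":0.31},{"x":0,"y":-0.0007,"z":0.004,"ax":0,"ay":0,"az":0,"claw":0.31},{"x":0,"y":-0.0007,"z":0.004,"ax":0,"ay":0,"az":0,"claw":0.31}]'
python3 pu.py 35 0 | head -1
```

```text
time: 34.12
ee_pos: [0.5516, -0.0085, 0.1021]
eef_rot: [0.759, -0.577, 0.183, -0.24]
ft_force: [-0.1, -0.2, -0.1]
width: 0.0301
q [ 1.05 -0.08 -0.94  2.28 -0.71  0.42 -0.63] stand pos [ 0.5293 -0.1557  0.1021] toolz [ 0.575 -0.002 -0.818] F [-0.1 -0.1 -0.1] w 0.0301
time: 34.53
ee_pos: [0.5543, -0.0077, 0.0992]
eef_rot: [0.759, -0.577, 0.183, -0.24]
ft_force: [0.6, 0.8, -0.7]
width: 0.03
q [ 1.05 -0.06 -0.95  2.27 -0.69  0.4  -0.65] stand pos [ 0.5321 -0.1556  0.0992] toolz [ 0.575 -0.002 -0.818] F [ 0.8  0.6 -0.7] w 0.03
```

```bash
python3 -m crank '[{"x":0,"y":-0.0001,"z":0.0005,"ax":0,"ay":0,"az":0,"claw":0.31},{"x":0,"y":-0.0002,"z":0.001,"ax":0,"ay":0,"az":0,"claw":0.31},{"x":0,"y":-0.0003,"z":0.002,"ax":0,"ay":0,"az":0,"claw":0.31},{"x":0,"y":-0.0005,"z":0.003,"ax":0,"ay":0,"az":0,"claw":0.31},{"x":0,"y":-0.0005,"z":0.003,"ax":0,"ay":0,"az":0,"claw":0.31}]'
python3 pu.py 35 0 | head -1
python3 -m crank '[{"x":0,"y":-0.0001,"z":0.0005,"ax":0,"ay":0,"az":0,"claw":0.31},{"x":0,"y":-0.0002,"z":0.001,"ax":0,"ay":0,"az":0,"claw":0.31},{"x":0,"y":-0.0003,"z":0.0015,"ax":0,"ay":0,"az":0,"claw":0.31},{"x":0,"y":-0.0003,"z":0.0015,"ax":0,"ay":0,"az":0,"claw":0.31},{"x":0,"y":-0.0003,"z":0.0015,"ax":0,"ay":0,"az":0,"claw":0.31}]'
python3 pu.py 35 0 | head -1
```

```text
time: 34.95
ee_pos: [0.5564, -0.0072, 0.097]
eef_rot: [0.759, -0.577, 0.183, -0.24]
ft_force: [-0.6, -0.7, 0.2]
width: 0.03
q [ 1.05 -0.05 -0.95  2.27 -0.67  0.39 -0.66] stand pos [ 0.5343 -0.1556  0.097 ] toolz [ 0.575 -0.002 -0.818] F [-0.8 -0.5  0.2] w 0.03
time: 35.37
ee_pos: [0.5574, -0.0069, 0.0961]
eef_rot: [0.759, -0.577, 0.184, -0.24]
ft_force: [0.0, 0.8, 0.5]
width: 0.03
q [ 1.05 -0.04 -0.96  2.27 -0.66  0.39 -0.67] stand pos [ 0.5353 -0.1556  0.0961] toolz [ 0.575 -0.002 -0.818] F [0.2 0.8 0.5] w 0.03
```

```bash
python3 -m crank '[{"x":0,"y":-0.0001,"z":0.0005,"ax":0,"ay":0,"az":0,"claw":0.31},{"x":0,"y":-0.0002,"z":0.001,"ax":0,"ay":0,"az":0,"claw":0.31},{"x":0,"y":-0.0003,"z":0.0015,"ax":0,"ay":0,"az":0,"claw":0.31},{"x":0,"y":-0.0003,"z":0.002,"ax":0,"ay":0,"az":0,"claw":0.31},{"x":0,"y":-0.0003,"z":0.002,"ax":0,"ay":0,"az":0,"claw":0.31}]'
python3 pu.py 35 0 | head -1
python3 -m crank '[{"x":0,"y":-0.0001,"z":0.0005,"ax":0,"ay":0,"az":0,"claw":0.31},{"x":0,"y":-0.0002,"z":0.001,"ax":0,"ay":0,"az":0,"claw":0.31},{"x":0,"y":-0.0003,"z":0.0015,"ax":0,"ay":0,"az":0,"claw":0.31},{"x":0,"y":-0.0003,"z":0.0015,"ax":0,"ay":0,"az":0,"claw":0.31},{"x":0,"y":-0.0003,"z":0.0015,"ax":0,"ay":0,"az":0,"claw":0.31}]'
python3 pu.py 35 0 | head -1
```

```text
time: 35.78
ee_pos: [0.5589, -0.0066, 0.0946]
eef_rot: [0.759, -0.577, 0.184, -0.24]
ft_force: [-1.7, -0.1, 2.5]
width: 0.03
q [ 1.05 -0.04 -0.96  2.27 -0.65  0.38 -0.68] stand pos [ 0.5368 -0.1557  0.0946] toolz [ 0.575 -0.002 -0.818] F [-1.6  0.4  2.5] w 0.03
time: 36.2
ee_pos: [0.5597, -0.0068, 0.0939]
eef_rot: [0.759, -0.578, 0.184, -0.239]
ft_force: [-19.2, -2.5, 21.1]
width: 0.0295
q [ 1.05 -0.03 -0.96  2.27 -0.64  0.38 -0.69] stand pos [ 0.5376 -0.1561  0.0939] toolz [ 0.575 -0.003 -0.818] F [-19.2   2.7  21.1] w 0.0295
```

```bash
python3 -m crank '[{"x":-0.0002,"y":0.0001,"z":-0.0005,"ax":0,"ay":0,"az":0,"claw":0.31},{"x":-0.0002,"y":0.0001,"z":-0.0005,"ax":0,"ay":0,"az":0,"claw":0.31},{"x":-0.0002,"y":0.0001,"z":-0.0005,"ax":0,"ay":0,"az":0,"claw":0.31},{"x":-0.0002,"y":0.0001,"z":-0.0005,"ax":0,"ay":0,"az":0,"claw":0.31},{"x":-0.0002,"y":0.0001,"z":-0.0005,"ax":0,"ay":0,"az":0,"claw":0.31}]'
python3 pu.py 35 0 | head -1
```

```text
time: 36.62
ee_pos: [0.5595, -0.0068, 0.0942]
eef_rot: [0.758, -0.578, 0.184, -0.239]
ft_force: [-10.8, -3.0, 12.1]
width: 0.0297
q [ 1.05 -0.03 -0.96  2.27 -0.64  0.38 -0.69] stand pos [ 0.5373 -0.1561  0.0942] toolz [ 0.575 -0.003 -0.818] F [-11.2  -0.   12.1] w 0.0297
```

```bash
python3 -m crank '[{"x":0,"y":0,"z":0.0002,"ax":0,"ay":0,"az":0,"claw":0.31},{"x":0,"y":0,"z":0.0002,"ax":0,"ay":0,"az":0,"claw":0.31},{"x":0,"y":0,"z":0.0002,"ax":0,"ay":0,"az":0,"claw":0.31},{"x":0,"y":0,"z":0.0002,"ax":0,"ay":0,"az":0,"claw":0.31},{"x":0,"y":0,"z":0.0002,"ax":0,"ay":0,"az":0,"claw":0.31}]'
python3 pu.py 35 0 | head -1
python3 -m crank '[{"x":0,"y":0,"z":0,"ax":0,"ay":0,"az":0,"claw":0.31},{"x":0,"y":0,"z":0,"ax":0,"ay":0,"az":0,"claw":0.31},{"x":0,"y":0,"z":0,"ax":0,"ay":0,"az":0,"claw":0.31},{"x":0,"y":0,"z":0,"ax":0,"ay":0,"az":0,"claw":0.31},{"x":0,"y":0,"z":0,"ax":0,"ay":0,"az":0,"claw":0.31}]'
python3 pu.py 35 0 | head -1
python3 - <<'E'
from h import *
A=R.from_euler('z',15.5,degrees=True).inv()
c=camera("wrist"); g=cv2.cvtColor(c["color"],cv2.COLOR_BGR2GRAY); cv2.imwrite("pics/w12.png",c["color"])
def at(p,ax,tag):
    q=A.inv().apply([p]); u,v=proj(c,q)[0]; 
    if not(20<u<620 and 20<v<460): print(tag,"out",u,v); return
    D=np.abs(cv2.Sobel(g,cv2.CV_64F,1-ax,ax)); x,y=int(u),int(v)
    w=D[y-1:y+2,x-14:x+15].mean(0) if ax==0 else D[y-14:y+15,x-1:x+2].mean(1); i=np.argmax(w)-14
    print(tag,(x,y),"dpx",i,"str",int(w.max()),A.apply(ray(c,(x+i,y) if ax==0 else (x,y+i),p[2]))[0][:2].round(4))
for a in(.545,.56,.575,.59,.605): at([a,-.1245,.112],0,"left"); at([a,-.1865,.112],0,"right")
for w in(-.13,-.14,-.155,-.17,-.18): at([.6145,w,.112],1,"rear lid")
E
```

```text
time: 37.03
ee_pos: [0.5596, -0.0068, 0.094]
eef_rot: [0.759, -0.578, 0.184, -0.239]
ft_force: [-13.6, -2.5, 16.0]
width: 0.0299
q [ 1.05 -0.03 -0.96  2.27 -0.64  0.38 -0.69] stand pos [ 0.5374 -0.1561  0.094 ] toolz [ 0.575 -0.003 -0.818] F [-13.8   1.2  16. ] w 0.0299
time: 37.45
ee_pos: [0.5596, -0.0068, 0.0941]
eef_rot: [0.759, -0.578, 0.184, -0.239]
ft_force: [-13.3, -2.6, 14.7]
width: 0.0301
q [ 1.05 -0.03 -0.96  2.27 -0.64  0.38 -0.69] stand pos [ 0.5374 -0.1561  0.0941] toolz [ 0.575 -0.003 -0.818] F [-13.5   1.   14.7] w 0.0301
left (244, 265) dpx 2 str 278 [ 0.5451 -0.1252]
right (388, 265) dpx 1 str 381 [ 0.5451 -0.1866]
left (246, 232) dpx 1 str 231 [ 0.5604 -0.1248]
right (386, 232) dpx 1 str 301 [ 0.5603 -0.1866]
left (248, 201) dpx 2 str 304 [ 0.5754 -0.1254]
right (384, 201) dpx 0 str 263 [ 0.5754 -0.1861]
left (249, 172) dpx 3 str 254 [ 0.5903 -0.1255]
right (383, 172) dpx -1 str 242 [ 0.5903 -0.186 ]
left (251, 144) dpx 2 str 241 [ 0.6054 -0.1252]
right (381, 144) dpx 0 str 266 [ 0.6054 -0.1863]
rear lid (263, 127) dpx -5 str 426 [ 0.6178 -0.1295]
rear lid (284, 127) dpx -6 str 421 [ 0.6184 -0.1397]
rear lid (315, 127) dpx -6 str 426 [ 0.6184 -0.1548]
rear lid (346, 127) dpx -6 str 435 [ 0.6184 -0.1699]
rear lid (367, 127) dpx -6 str 423 [ 0.6184 -0.1801]
```

The push is holding steady at about 20 N and 47° down, and the top case is in line. Handing in.

```bash
python3 -c "
from bench import close_job; print(close_job())"
```

```text
the job is handed in; nothing more can be done
None
```

The three cases are stacked against the fence, and I handed the job in at about 37.5 s while still holding the diagonal push. I gripped the deep case and slid it square to the fence. Then I lowered the medium and shallow cases onto it, each touched to the fence first.

**Last checks**
- **Push:** it reads about 13.5 N towards the fence and 14.7 N down, so about 20 N at 47°. It was steady over the last two readings. The fingers are tilted 35° from vertical, because 45° ran into a joint limit. They are parted 30 mm to straddle what looked like the catch.
- **Sides in line:** the camera puts the centres of the three cases within about 0.3 mm of each other, and their yaw matches the fence.
- **Backs flush:** the front edges of the three cases agree within about 1 mm, which fits all the backs being against the fence. I could not see the contact line itself because the fence hid it.
- **Not rechecked:** once the push was on, I measured only the top case again. I did not look again at the two lower cases, or check the bystanders at the end, though none were touched.

**What went wrong on the way**
- **Missed grasps:** two grasps of the shallow case closed on nothing, because the real fingertips are about 20 mm above the reported tool point. The case did not move, and a lower grasp worked.
- **Push overshoot:** the push briefly reached about 28 N at first contact before I eased it to 20 N.

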